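# Rack the slicer plates and lock them under the safety bar

## Robot

A 6-joint arm with a two-finger parallel gripper is mounted at the origin on the work surface. World frame = base frame: x ahead of the robot, y to its left, z up, the work surface at z = 0. Lengths are in mm, angles in rad, forces in N, time in s.
With the tool pointing down it reaches from about 425 to 950 mm from the base axis. Payload 14.7 kg.
Tool frame: the origin (TCP) lies at the very end of the fingers, on their centre line; the grasp point (between the pads) lies 19 mm behind it; y points along the fingers, z is the direction in which the jaws open and shut, and the axes are right-handed (so a half turn about y gives the same grasp; the last joint's range is limited). The gripper opens to 85 mm and grips with 20 to 120 N. Pads are 22 mm wide; open, the fingers measure 114 mm over their backs; the gripper's body (76 mm by 85 mm) begins 54 mm behind the grasp point. The pads swing forward as they close: fully open they stand 13 mm farther back than shut.
Start: joints at [-1.265, 0.48, 1.596, -0, 1.065, -0.047], TCP at [224.608, -609.954, 231.297] pointing down, gripper open.
Joint ranges: [-2.75, 2.75], [-0.82, 2.05], [0.23, 2.67], [-1.56, 4.7], [0.09, 2.69], [-2.92, 2.92]. Speed limits (rad/s): [1.89, 1.89, 2.39, 3.01, 3.01, 3.01].

## Interface

Orientations are given as a rotation vector (axis times angle).
In Python, from cell import robot gives the robot as it stands.
- The arm moves only by the tool jog_arm, never from a script. Its argument "moves" is a list that holds one entry, the list of rows, each a list of 4 numbers: the shift along the tool's x, y, z in m, then the turn about the tool's y in degrees. In form: [[[tx, ty, tz, yaw], ...]]. A call has 1 to 20 rows; each row shifts and turns the commanded pose from where the row before left it, along the tool's axes as they then stand; what a row does not reach is not made up. A row lasts 1/8 s, in which the tool goes at most 62.5 mm and 10.7 degrees, less where a joint would pass 70% of its speed; a pose out of reach is approached as far as the arm can. A call is refused whole if a number of a shift passes 0.0625 or a number of a turn 10.7, either way. A call with a gripper value outside its range is refused whole. "jaw" is the finger opening in m, from 0 to 0.0854, set as the call begins (left out, the last holds). The fingers move at their own pace and stop on an object; "force" is the grip in N (left out, the last holds). Time passes only in rows, so rows that do not move let the fingers close. It gives the time, the measured TCP pose, the force and the opening at its end, in the units of the state.
- robot.get_obs(): the state, without advancing time (a new reading comes with each control period).
- robot.capture(name): name is "scene" or "top" or "wrist"; returns the picture (480x640x3 uint8, red, green, blue); there is no depth.
- robot.camera_info(name): a dict with "intrinsics" (3x3 intrinsics, pixels), "R" (3x3) and "t" (3): a world point X has camera coordinates R X + t; the wrist camera has in their place "mount" (4x4, takes a point from camera to tool coordinates, whose origin is the TCP and whose axes are the tool frame's). Camera axes: x right, y down, z forward; pixel columns grow to the right and rows downward; lengths in mm; the calibration is good to about 2 mm. The wrist camera is an equidistant fisheye: a pixel r from the principal point sees the ray r / f radians off the axis. A picture is of the moment at which its call begins: read the wrist's pose just before it. camera_info takes no time and is no camera call.
- robot.close_job(): hands the job in, once; it reports no verdict.
The state is a dict: "t": time; "joint_pos": joint angles; "qd": joint speeds; "joint_torque": joint torques, N m; "eef_pos": TCP position; "orientation": TCP orientation; "wrist_force": force on the tool from outside, world axes, zero at the start; "wrist_torque": the same for the moment, N m; "gripper_width": finger opening in mm.
Only numpy, scipy, OpenCV 4.12 (cv2) and the standard library are available. Lean on these libraries where they do the work, as an engineer would, in place of code of your own. Each camera call takes 0.05 s, during which the arm holds its last target.

## Task

Swing the safety bar well clear of the plate rack, then put every slicer plate that is lying on the counter into a bay of its own in the rack, grip rib upwards, pressing it down until both ears are fully home between their spring clips and it lies flat on the bed; any bay will do. Then swing the bar shut over the plates so that its slotted end goes over the staple, and drop the retaining pin from its wooden block fully down through the eye of the staple. Leave the other kitchen things where they are.

Things in the scene. Friction and masses are not known exactly. Their poses are not given: they have to be found in the camera images.
- plate1: Steel slicer plate lying flat, 90 x 60 x 6 mm, 0.11-0.22 kg; from the middle of each short end an ear sticks out, 20 mm wide, 14 long, 6 thick (118 mm over the ears). Black grip rib on its middle: 40 mm along x, 14 along y, top 34 mm above the underside. Alike either way round. Origin: centre of underside; x ear to ear, z up. Six large dark dots along each long side. May be absent; same outline as the others.
- plate2: Steel slicer plate lying flat, 90 x 60 x 6 mm, 0.11-0.22 kg; from the middle of each short end an ear sticks out, 20 mm wide, 14 long, 6 thick (118 mm over the ears). Black grip rib on its middle: 40 mm along x, 14 along y, top 34 mm above the underside. Alike either way round. Origin: centre of underside; x ear to ear, z up. Nine small dark dots along each long side. May be absent; same outline as the others.
- plate3: Steel slicer plate lying flat, 90 x 60 x 6 mm, 0.11-0.22 kg; from the middle of each short end an ear sticks out, 20 mm wide, 14 long, 6 thick (118 mm over the ears). Black grip rib on its middle: 40 mm along x, 14 along y, top 34 mm above the underside. Alike either way round. Origin: centre of underside; x ear to ear, z up. A dark slit along each long side. May be absent; same outline as the others.
- rack: The fixed plate rack: oak base 150 x 360 x 20 mm (origin under its centre, y along the three bays) with steel posts. In front of and behind each bay two posts, 30 mm apart in y and 30 mm high above the bed, at x = 48 to 58 mm either side, form an open-topped slot for an ear. A plate's body has 3 mm of play in x between the posts.
- bay1 (a point): Bay next to the bar's hinge post: centre of its bed (top of the base, 20 mm above the counter), where a seated plate's origin lies; x = a plate's ear-to-ear direction, y along the rack, z up. Bays are 85 mm apart and alike.
- bay2 (a point): The middle bay, as bay1. Both sides of every slot are lined with a brass spring leaf: flared tops 26 mm apart, 28 mm above the bed, guide the 20 mm ear into a 17 mm gap that grips it from about 14 mm above the bed down. Pressing a plate home takes about 10 to 20 N; its weight alone does not do it.
- bay3 (a point): The bay next to the staple, as bay1; same axes.
- bar (a joint): Angle of the safety bar about its upright hinge, rad: 0 = shut, straight across the bays to the staple; grows as the free end swings out towards the robot (anticlockwise from above), to 1.75. Starts at 0.12 to 0.5, in the way. Light friction (0.06 N m), stays where left. Bar: 330 mm long, 5 thick, 60 to 76 mm above the counter (slotted end 55 to 81), 6 mm above seated plates' ribs.
- bar_hinge (a point): Point on the hinge axis of the bar, 68 mm above the counter; 70 mm beyond bay1 along the rack.
- bar_knob (a point): Middle of the round upright black knob on top of the bar, 16 mm across, 32 mm high (76 to 108 mm above the counter), 200 mm from the hinge axis; for gripping from above or pushing.
- eye (a point): Centre of the top of the 13 x 13 mm upright square hole (eye) in the staple: a level steel tongue 30 mm wide, 8 mm thick, top 72 mm above the counter, pointing from its post to the robot's side of the rack, 70 mm beyond bay3. Axes as the bays. The hole's centre is 20 mm in front of the shut bar's front face.
- pin: Steel retaining pin, upright in a hole of a 50 x 50 x 28 mm wooden block on the counter: head 18 mm across and 40 mm high, shank below it 8 mm across and 24 mm long with a tapered tip. Origin: centre of the underside of the head (28 mm above the counter at the start, 72 mm when fully down in the eye); z up along the head.
- stone: Bystander: broken half of a round pizza stone, flat, 12 mm thick, 260 mm across.
- scraper: Bystander: red plastic bench scraper lying flat, 150 mm wide, up to 22 mm high.
- spatula: Bystander: bamboo spatula, 300 mm long, lying flat.
- shaker: Bystander: frosted glass shaker, 66 mm across, 130 mm high.
- ramekin: Bystander: small white dish, 72 mm across, 40 mm high; origin under its centre.
- mug: Bystander: blue mug, 80 mm across, 90 mm high.
Not all that is in view belongs to the job. What is shaped like the plate3 but turquoise is not meant.

How it is judged (in metres and radians):
On the way, in this order (a step that is already met when the one before it is completed fails the run):
1. every plate present is fully home in a bay of its own (((x of plate1 in the frame of bay1 between -0.006 and 0.006 m and y of plate1 in the frame of bay1 between -0.006 and 0.006 m and z of plate1 in the frame of bay1 between -0.003 and 0.003 m and angle between the x axis of plate1 and the x axis of bay1, either way round below 0.08 rad and angle between plate1's own z axis and vertical below 0.05 rad) or (x of plate1 in the frame of bay2 between -0.006 and 0.006 m and y of plate1 in the frame of bay2 between -0.006 and 0.006 m and z of plate1 in the frame of bay2 between -0.003 and 0.003 m and angle between the x axis of plate1 and the x axis of bay2, either way round below 0.08 rad and angle between plate1's own z axis and vertical below 0.05 rad) or (x of plate1 in the frame of bay3 between -0.006 and 0.006 m and y of plate1 in the frame of bay3 between -0.006 and 0.006 m and z of plate1 in the frame of bay3 between -0.003 and 0.003 m and angle between the x axis of plate1 and the x axis of bay3, either way round below 0.08 rad and angle between plate1's own z axis and vertical below 0.05 rad)) and ((x of plate2 in the frame of bay1 between -0.006 and 0.006 m and y of plate2 in the frame of bay1 between -0.006 and 0.006 m and z of plate2 in the frame of bay1 between -0.003 and 0.003 m and angle between the x axis of plate2 and the x axis of bay1, either way round below 0.08 rad and angle between plate2's own z axis and vertical below 0.05 rad) or (x of plate2 in the frame of bay2 between -0.006 and 0.006 m and y of plate2 in the frame of bay2 between -0.006 and 0.006 m and z of plate2 in the frame of bay2 between -0.003 and 0.003 m and angle between the x axis of plate2 and the x axis of bay2, either way round below 0.08 rad and angle between plate2's own z axis and vertical below 0.05 rad) or (x of plate2 in the frame of bay3 between -0.006 and 0.006 m and y of plate2 in the frame of bay3 between -0.006 and 0.006 m and z of plate2 in the frame of bay3 between -0.003 and 0.003 m and angle between the x axis of plate2 and the x axis of bay3, either way round below 0.08 rad and angle between plate2's own z axis and vertical below 0.05 rad)) and ((x of plate3 in the frame of bay1 between -0.006 and 0.006 m and y of plate3 in the frame of bay1 between -0.006 and 0.006 m and z of plate3 in the frame of bay1 between -0.003 and 0.003 m and angle between the x axis of plate3 and the x axis of bay1, either way round below 0.08 rad and angle between plate3's own z axis and vertical below 0.05 rad) or (x of plate3 in the frame of bay2 between -0.006 and 0.006 m and y of plate3 in the frame of bay2 between -0.006 and 0.006 m and z of plate3 in the frame of bay2 between -0.003 and 0.003 m and angle between the x axis of plate3 and the x axis of bay2, either way round below 0.08 rad and angle between plate3's own z axis and vertical below 0.05 rad) or (x of plate3 in the frame of bay3 between -0.006 and 0.006 m and y of plate3 in the frame of bay3 between -0.006 and 0.006 m and z of plate3 in the frame of bay3 between -0.003 and 0.003 m and angle between the x axis of plate3 and the x axis of bay3, either way round below 0.08 rad and angle between plate3's own z axis and vertical below 0.05 rad))), for 0.2 s.
2. then the bar is shut over the plates (value of joint bar below 0.06 rad), for 0.2 s.
3. then the pin is fully down in the eye of the staple (horizontal distance between pin and eye below 0.005 m and z of pin in the frame of eye between -0.004 and 0.004 m and angle between pin's own z axis and vertical below 0.12 rad), for 0.2 s.
At the end, for the whole second after the job is handed in: Every plate present lies flat in a bay (within 6 mm sideways, 3 mm of the bed, square within 0.08 rad and level within 0.05 rad), the bar is shut (below 0.06 rad) and the pin stands at rest in the eye, its head on the staple (within 5 mm sideways, 4 mm in height, upright within 0.12 rad) (all of step 1 and all of step 3 and value of joint bar below 0.06 rad and linear speed of pin below 0.02 m/s); the robot touches nothing.
It fails at once if one of the other kitchen things (stone, scraper, spatula, shaker, ramekin, mug) is pushed more than 5 cm away (distance of any of stone, scraper, spatula, shaker, ramekin, mug from where it was at the start of the episode above 0.05 m).
Of plate1, plate2, plate3 only 2 to 3 are there at a start; the rules pass over those that are not, and their reading is None.
At some moment in a run one of plate1, plate2, plate3 may be knocked a few centimetres aside while the robot is not near it.
It also fails if it takes over 210 s, if anything falls off the work surface, if the arm or the gripper's body presses on something with over 40 N, if the wrist force passes 120 N, or if a joint passes its speed limit or range.

## Working session

There is one attempt and no reset: what is moved stays moved. The work goes in short steps, Python scripts to look and compute and a tool call to move; the robot and the scene stay as the last step left them, time stands still between calls to the robot, and variables do not carry over. Pictures are saved under pics/ and viewed, and the job is handed in when it is done.

Besides the shell and the picture viewer there is one more tool, called in YAML: its name, and indented under it one key for each argument. jog_arm: Moves the arm, as the interface text tells. Its arguments: {"type":"object","properties":{"moves":{"type":"array","items":{"type":"array","items":{"type":"array","items":{"type":"number"}}}},"jaw":{"type":"number"},"force":{"type":"number"}},"required":["moves"]}

```bash
ls; mkdir -p pics
python3 - <<'E'
from cell import robot
import cv2
o=robot.get_obs();print(o)
for n in ["scene","top","wrist"]:
    cv2.imwrite(f"pics/{n}0.png",robot.capture(n)[:,:,::-1]); print(n,robot.camera_info(n))
E
```

```text
pics
{'t': 0.0, 'joint_pos': array([-1.26464421e+00,  4.80848895e-01,  1.59687673e+00, -2.20281007e-05,
        1.06512328e+00, -4.66098846e-02]), 'qd': array([ 0.00035923,  0.00133218,  0.00027482,  0.00060161,  0.00055097,
       -0.00060677]), 'joint_torque': array([ 1.00861973e-03, -9.50625515e+01, -4.30186665e+01,  6.21579716e-05,
        1.21220629e-02,  7.59146388e-06]), 'eef_pos': array([ 224.44754836, -609.56505174,  230.66027003]), 'orientation': array([-0.36192865,  2.03081542, -2.02825255]), 'wrist_force': array([ 0.37781553,  0.14484628, -0.24917388]), 'wrist_torque': array([ 0.03462107, -0.02760205,  0.00583248]), 'gripper_width': 85.31878677953227}
scene {'intrinsics': array([[539.05523039,   0.        , 324.69079603],
       [  0.        , 539.05523039, 236.58308044],
       [  0.        ,   0.        ,   1.        ]]), 'R': array([[-0.53029648,  0.8476944 ,  0.01413648],
       [ 0.70557035,  0.45050924, -0.54700266],
       [-0.4700597 , -0.28009931, -0.8370115 ]]), 't': array([ 322.13683261, -346.86696144, 1581.04994876])}
top {'intrinsics': array([[617.26069632,  
[... 204 characters left out ...]
[-9.92205217e-01, -2.93269648e-02, -1.21114563e-01],
       [ 1.21080465e-01,  2.94229950e-03, -9.92638335e-01]]), 't': array([ -38.16977346,  569.04317015, 1720.30990582])}
wrist {'intrinsics': array([[371.64829954,   0.        , 316.29730147],
       [  0.        , 371.64829954, 242.62929322],
       [  0.        ,   0.        ,   1.        ]]), 'mount': array([[-1.26502380e-03,  9.63614712e-01,  2.67292138e-01,
        -6.80159687e+01],
       [-4.32934561e-04, -2.67292855e-01,  9.63615246e-01,
        -1.41954524e+02],
       [ 9.99999106e-01,  1.10327621e-03,  7.55313935e-04,
        -7.29817497e-01],
       [ 0.00000000e+00,  0.00000000e+00,  0.00000000e+00,
         1.00000000e+00]])}
```

View pics/top0.png

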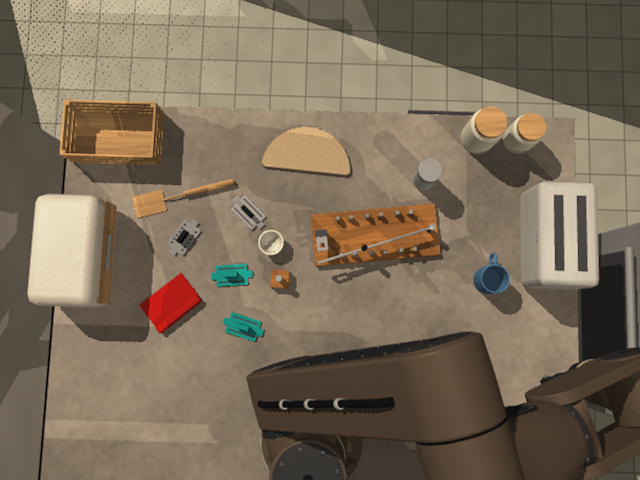

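View pics/scene0.png

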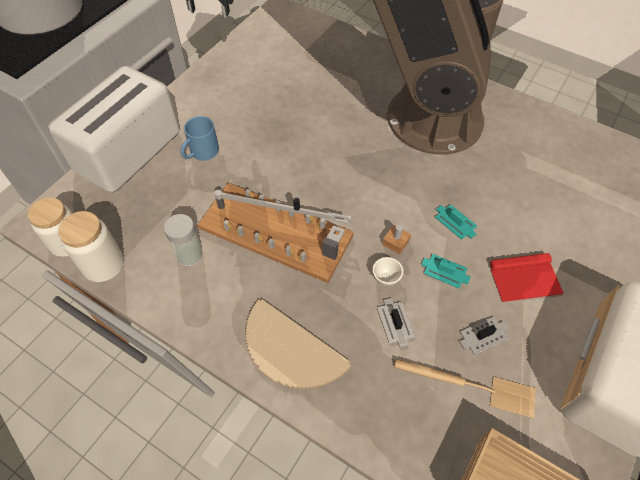

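View pics/wrist0.png

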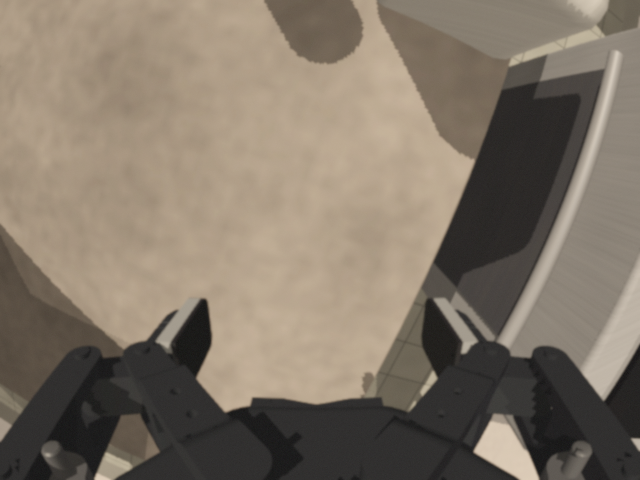

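The top and scene views show two steel plates: one slotted near (248,212) and one dotted near (184,237). There are also two turquoise decoys, the pin block at (280,281), and the rack around (375,235) with the bar knob at (364,247). Next I'll measure with enlarged crops.

```bash
cat > h.py <<'E'
import numpy as np, cv2
from cell import robot
from scipy.spatial.transform import Rotation as Rn
CI={n:robot.camera_info(n) for n in("scene","top","wrist")}
def ray(n,u,v,pose=None):
    K=CI[n]["intrinsics"]
    if n!="wrist":
        d=np.linalg.inv(K)@[u,v,1]; R=CI[n]["R"]; return -R.T@CI[n]["t"], R.T@d
    M=CI[n]["mount"]; p=np.array([(u-K[0,2])/K[0,0],(v-K[1,2])/K[1,1]]); th=np.hypot(*p)
    d=np.r_[p/max(th,1e-9)*np.sin(th),np.cos(th)]
    R=Rn.from_rotvec(pose[1]).as_matrix(); return R@M[:3,3]+pose[0], R@M[:3,:3]@d
def on(n,u,v,z,pose=None):
    o,d=ray(n,u,v,pose); return (o+d*(z-o[2])/d[2])[:2].round(1)
def proj(n,X,pose=None):
    K=CI[n]["intrinsics"]; X=np.asarray(X,float)
    if n!="wrist":
        c=K@(CI[n]["R"]@X+CI[n]["t"]); return (c[:2]/c[2]).round(1)
    M=CI[n]["mount"];R=Rn.from_rotvec(pose[1]).as_matrix()
    c=M[:3,:3].T@(R.T@(X-pose[0])-M[:3,3]); r=np.hypot(c[0],c[1]); th=np.arctan2(r,c[2])
    return (K[:2,2]+K[0,0]*th*c[:2]/r).round(1)
def two(a,b):
    (o1,d1),(o2,d2)=a,b; A=np.c_[d1,-d2]; s=np.linalg.lstsq(A,o2-o1,rcond=None)[0]
    p,q=o1+d1*s[0],o2+d2*s[1]; return ((p+q)/2).round(1),np.linalg.norm(p-q).round(1)
def pose():
    o=robot.get_obs(); return o["eef_pos"],o["orientation"]
def st():
    o=robot.get_obs(); R=Rn.from_rotvec(o["orientation"]).as_matrix()
    print("t",o["t"],"tcp",o["eef_pos"].round(1),"x",R[:,0].round(3),"y",R[:,1].round(3),"z",R[:,2].round(3),"F",o["wrist_force"].round(1),"w",round(o["gripper_width"],1)); return R
def crop(img,f,x0,y0,w,h,s):
    c=cv2.resize(img[y0:y0+h,x0:x0+w],None,fx=s,fy=s,interpolation=cv2.INTER_CUBIC); cv2.imwrite(f,c)
E
python3 - <<'E'
from h import *
t=cv2.imread("pics/top0.png"); s=cv2.imread("pics/scene0.png")
crop(t,"pics/t_rack.png",300,190,150,100,5); crop(t,"pics/t_pl.png",155,180,150,110,5)
crop(s,"pics/s_rack.png",190,170,180,120,4)
st()
for n,u,v,z in[("plateA",184,237,30),("plateB",249,211,30),("pin",281,278,68),("knob",364,247,108),("ramekin",271,242,40)]: print(n,on("top",u,v,z))
E
```

```text
t 0.15 tcp [ 224.5 -609.7  230.8] x [-0.938 -0.346 -0.   ] y [-0.     0.001 -1.   ] z [ 0.345 -0.938 -0.001] F [-1.2  1.  -0.4] w 85.8
plateA [558.3 383.5]
plateB [638.7 201.7]
pin [447.7  99.9]
knob [ 536.4 -125.3]
ramekin [550.2 134.1]
```

View pics/t_rack.png

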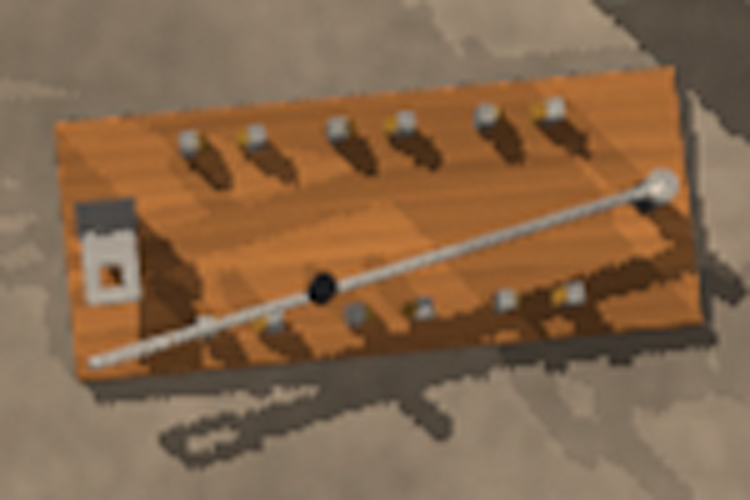

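View pics/t_pl.png

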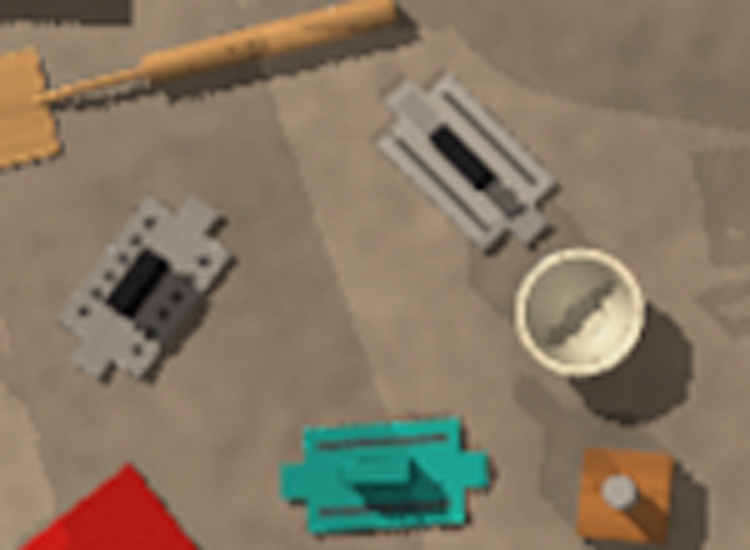

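View pics/s_rack.png

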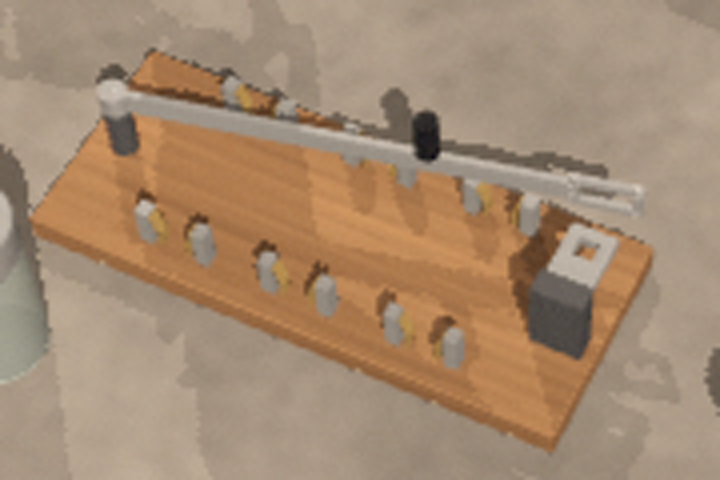

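Run:
```python
from h import *
T=lambda u,v,z:on("top",300+u/5,190+v/5,z)
far=np.array([T(*p,50) for p in[(190,143),(255,138),(338,130),(403,123),(487,116),(553,108)]])
near=np.array([T(*p,50) for p in[(272,322),(357,314),(421,309),(507,300),(572,293)]])
print(far,near)
d=near[-1]-near[0]; print("yaw y-axis",np.arctan2(-(far[0]-far[-1])[0],(far[0]-far[-1])[1]), np.arctan2(d[0],-d[1]))
cor=np.array([T(*p,20) for p in[(57,122),(673,68),(703,325),(85,380)]]);print("corners",cor,cor.mean(0))
print("eye",T(111,273,72),"hinge",T(660,185,80),"knob",T(321,288,108),"barend",T(95,361,76))
S=lambda u,v,z:on("scene",190+u/4,170+v/4,z)
print("scene: eye",S(588,247,72),"hinge",S(115,95,80),"farposts",S(148,203,50),S(453,330,50),"knob",S(427,120,108))
```

```text
[[ 621.2  -53.5]
 [ 625.2  -90.2]
 [ 631.1 -137. ]
 [ 636.2 -173.7]
 [ 641.6 -221.2]
 [ 647.3 -258.5]] [[ 521.  -102.3]
 [ 526.9 -149.9]
 [ 530.8 -185.8]
 [ 537.3 -234.1]
 [ 542.3 -270.5]]
yaw y-axis 0.12663576605561444 0.1259644744650831
corners [[ 635.8   22.9]
 [ 677.8 -331.5]
 [ 529.3 -349.8]
 [ 487.5    2.2]] [ 582.6  -164.05]
eye [543.6 -11.3] hinge [ 600.8 -314.4] knob [ 534.8 -125.9] barend [494.   -3.9]
scene: eye [538.  -10.5] hinge [ 602.9 -309.6] farposts [ 641.6 -259.6] [617.6 -53.8] knob [ 533.3 -126.2]
```

```bash
cat >> h.py <<'E'
def go(x,y,z,ang=None,step=45,deg=8):
    """total shift in tool axes at present attitude, then turn (deg); ang=world angle of tool z, deg, nearest half turn"""
    R=st(); p=robot.get_obs()["eef_pos"]; d=R.T@(np.array([x,y,z])-p)
    n=int(np.ceil(np.linalg.norm(d)/step)) or 1
    print("total mm (tool)",d.round(1),"rows",n,"each",(d/n).round(1))
    if ang is not None:
        a=np.degrees(np.arctan2(R[1,2],R[0,2])); k=(a-ang+90)%180-90
        print("turn deg",round(k,1),"rows",int(np.ceil(abs(k)/deg)),"each",round(k/max(1,np.ceil(abs(k)/deg)),2))
E
python3 - <<'E'
from h import *
go(560,-150,220,-83)
E
```

```text
t 0.15 tcp [ 224.5 -609.7  230.8] x [-0.938 -0.346 -0.   ] y [-0.     0.001 -1.   ] z [ 0.345 -0.938 -0.001] F [-1.2  1.  -0.4] w 85.8
total mm (tool) [-473.7   11.1 -315.4] rows 13 each [-36.4   0.9 -24.3]
turn deg 13.2 rows 2 each 6.61
```

jog_arm:
  moves:
    - [[-0.0364,0.0009,-0.0243,0],[-0.0364,0.0009,-0.0243,0],[-0.0364,0.0009,-0.0243,0],[-0.0364,0.0009,-0.0243,0],[-0.0364,0.0009,-0.0243,0],[-0.0364,0.0009,-0.0243,0],[-0.0364,0.0009,-0.0243,0],[-0.0364,0.0009,-0.0243,0],[-0.0364,0.0009,-0.0243,0],[-0.0364,0.0009,-0.0243,0],[-0.0364,0.0009,-0.0243,0],[-0.0364,0.0009,-0.0243,0],[-0.0364,0.0009,-0.0243,0],[0,0,0,6.6],[0,0,0,6.6],[0,0,0,0],[0,0,0,0]]
  jaw: 0

```text
t: 2.28
eef_pos: [559.4, -150.1, 219.5]
orientation: [-0.135, 2.157, -2.157]
wrist_force: [-0.7, -0.3, 0.2]
gripper_width: -0.1
```

Run:
```python
from h import *
st(); p=pose(); print(p)
im=robot.capture("wrist")[:,:,::-1]; cv2.imwrite("pics/w1.png",im)
# predictions
th=.122; c=np.array([581.2,-161.6]); ex=np.array([np.cos(th),np.sin(th)]); ey=np.array([-np.sin(th),np.cos(th)])
for k in(-85,0,85):
  for sx in(-53,53):
    for sy in(-15,15): print(k,sx,sy,proj("wrist",np.r_[c+ex*sx+ey*(k+sy),50],p))
print("eye",proj("wrist",[*(c+ey*155-22.5*ex),72],p),"hinge",proj("wrist",[*(c-ey*155),76],p))
```

```text
t 2.275 tcp [ 559.4 -150.1  219.5] x [-0.992 -0.125  0.   ] y [-0.  0. -1.] z [ 0.125 -0.992 -0.   ] F [-0.7 -0.3  0.2] w -0.1
(array([ 559.40904176, -150.0698934 ,  219.52210238]), array([-0.13502559,  2.15704377, -2.15688283]))
-85 -53 -15 [441.4 258.1]
-85 -53 15 [410.2 258.2]
-85 53 -15 [449.5 140.7]
-85 53 15 [416.6 138.6]
0 -53 -15 [349.8 258.3]
0 -53 15 [315.8 258.2]
0 53 -15 [352.5 136.1]
0 53 15 [316.3 135.7]
85 -53 -15 [253.9 257.8]
85 -53 15 [221.3 257.5]
85 53 -15 [250.4 136.5]
85 53 15 [215.9 137.8]
eye [152.6 230.6] hinge [513.7 208. ]
```

View pics/w1.png

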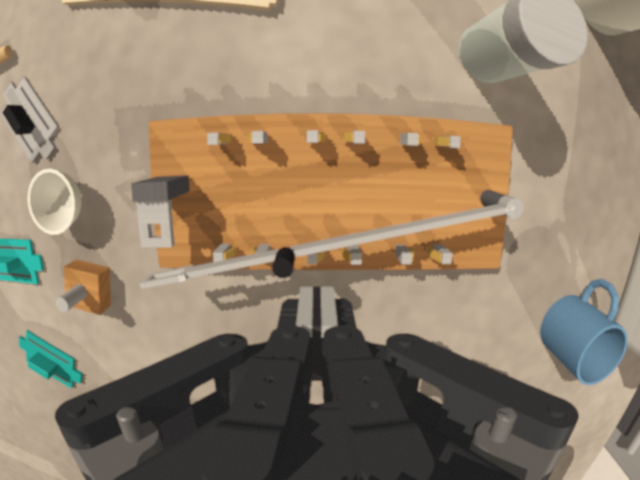

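Run:
```python
from h import *
go(597,-170,219.5); go(597,-170,64)
```

```text
t 2.325 tcp [ 559.4 -150.1  219.6] x [-0.992 -0.124  0.   ] y [-0.  0. -1.] z [ 0.124 -0.992 -0.   ] F [-0.3  0.2  0.5] w 0.0
total mm (tool) [-34.8   0.1  24.4] rows 1 each [-34.8   0.1  24.4]
t 2.325 tcp [ 559.4 -150.1  219.6] x [-0.992 -0.124  0.   ] y [-0.  0. -1.] z [ 0.124 -0.992 -0.   ] F [-0.3  0.2  0.5] w 0.0
total mm (tool) [-34.8 155.6  24.4] rows 4 each [-8.7 38.9  6.1]
```

jog_arm:
  moves:
    - [[-0.0348,0,0.0244,0],[0,0.039,0,0],[0,0.039,0,0],[0,0.039,0,0],[0,0.0386,0,0],[0,0,0,0],[0.013,0,0.008,0],[0.013,0,0.008,0],[0.013,0,0.008,0],[0.013,0,0.008,0],[0.013,0,0.008,0]]

```text
t: 3.7
eef_pos: [536.5, -218.4, 64.3]
orientation: [-0.132, 2.158, -2.158]
wrist_force: [1.0, 0.4, 0.6]
gripper_width: 0.1
```

Run:
```python
from h import *
st()
cv2.imwrite("pics/w2.png",robot.capture("wrist")[:,:,::-1])
```

```text
t 3.7 tcp [ 536.5 -218.4   64.3] x [-0.993 -0.122 -0.   ] y [ 0. -0. -1.] z [ 0.122 -0.993  0.   ] F [1.  0.4 0.6] w 0.1
```

View pics/w2.png

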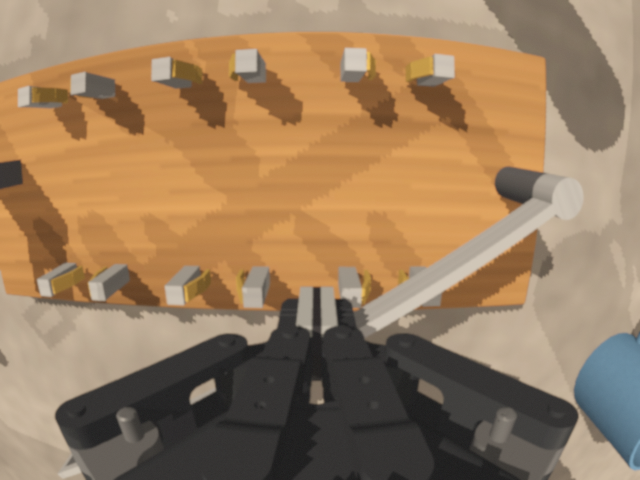

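jog_arm:
  moves:
    - [[0.013,0,0.008,0],[0.013,0,0.008,0],[0.013,0,0.008,0],[0.013,0,0.008,0],[0.013,0,0.008,0],[0.013,0,0.008,0],[0.013,0,0.008,0],[0,0,0.012,0],[0,0,0.012,0],[0,0,0,0],[0,0,-0.03,0],[0,-0.06,0,0],[0,-0.06,0,0],[0,0,0,0]]

```text
t: 5.5
eef_pos: [455.7, -279.5, 188.3]
orientation: [-0.126, 2.15, -2.16]
wrist_force: [-0.6, -0.3, -0.7]
gripper_width: -0.1
```

Run:
```python
from h import *
st(); print("mug",on("top",492,278,90))
im=robot.capture("scene")[:,:,::-1];cv2.imwrite("pics/s2.png",im)
for n,z,(u,v) in[("A",34,(184,237)),("B",34,(249,211))]: print(n,on("top",u,v,z))
go(540,230,200)
```

```text
t 5.5 tcp [ 455.7 -279.5  188.3] x [-0.992 -0.123 -0.006] y [ 0.006 -0.004 -1.   ] z [ 0.123 -0.992  0.005] F [-0.6 -0.3 -0.7] w -0.1
mug [ 463.6 -477.7]
A [557.8 382.5]
B [638.1 201.1]
t 5.55 tcp [ 454.5 -278.8  186.1] x [-0.992 -0.123 -0.003] y [ 0.004 -0.002 -1.   ] z [ 0.123 -0.992  0.003] F [ 0.1  0.5 -0.4] w 0.1
total mm (tool) [-147.3  -14.9 -494.4] rows 12 each [-12.3  -1.2 -41.2]
```

View pics/s2.png

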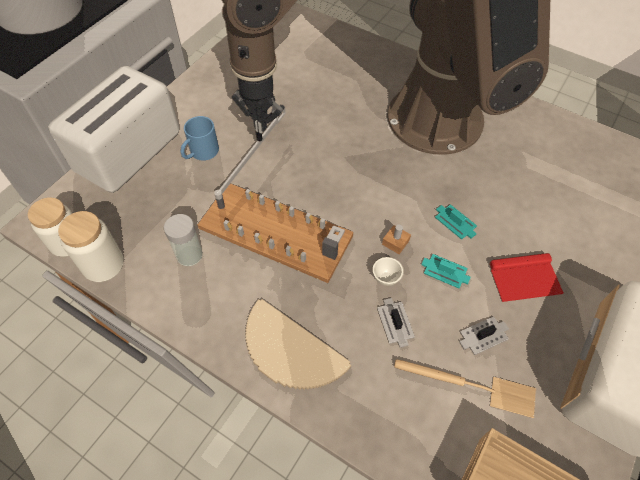

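Run:
```python
from h import *
go(615,180,180,-47)
```

```text
t 5.55 tcp [ 454.5 -278.8  186.1] x [-0.992 -0.123 -0.003] y [ 0.004 -0.002 -1.   ] z [ 0.123 -0.992  0.003] F [ 0.1  0.5 -0.4] w 0.1
total mm (tool) [-215.5    5.5 -435.6] rows 11 each [-19.6   0.5 -39.6]
turn deg -36.0 rows 5 each -7.19
```

jog_arm:
  moves:
    - [[-0.0196,0,-0.0396,0],[-0.0196,0,-0.0396,0],[-0.0196,0,-0.0396,0],[-0.0196,0,-0.0396,0],[-0.0196,0,-0.0396,0],[-0.0196,0,-0.0396,0],[-0.0196,0,-0.0396,0],[-0.0196,0,-0.0396,0],[-0.0196,0,-0.0396,0],[-0.0196,0,-0.0396,0],[-0.0196,0,-0.0396,0],[0,0,0,-7.2],[0,0,0,-7.2],[0,0,0,-7.2],[0,0,0,-7.2],[0,0,0,-7.2],[0,0,0,0],[0,0,0,0]]
  jaw: 0.04

```text
t: 7.8
eef_pos: [613.5, 180.3, 183.1]
orientation: [-0.702, 1.785, -1.785]
wrist_force: [-0.1, -0.1, 0.5]
gripper_width: 40.1
```

Run:
```python
from h import *
st(); np.save("p3.npy",np.array(pose()))
im=robot.capture("wrist")[:,:,::-1]; cv2.imwrite("pics/w3.png",im)
```

```text
t 7.8 tcp [613.5 180.3 183.1] x [-0.733 -0.68   0.001] y [-0.001 -0.    -1.   ] z [ 0.68  -0.733 -0.001] F [-0.1 -0.1  0.5] w 40.1
```

View pics/w3.png

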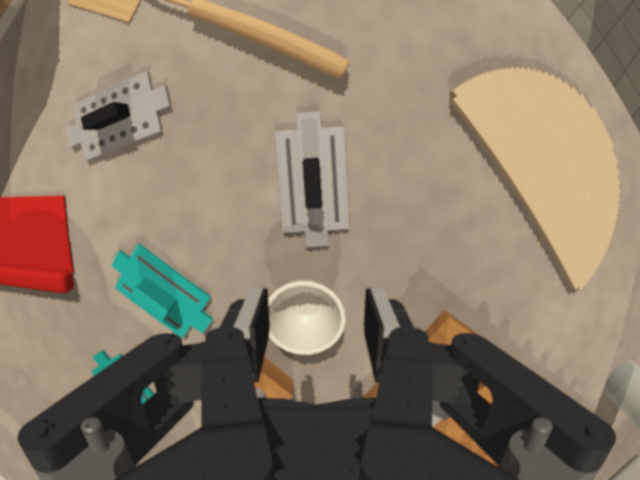

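The slotted plate is at about (313,180) in this view, with ear ends at (308,112) and (317,246). The ramekin is at (306,318) and the dotted plate at (117,115).

Run:
```python
from h import *
im=cv2.imread("pics/w3.png"); crop(im,"pics/w3c.png",250,100,120,150,4)
p=np.load("p3.npy")
hsv=cv2.cvtColor(im,cv2.COLOR_BGR2HSV)
m=((im.max(2)<45)).astype(np.uint8); m[:140]=0;m[230:]=0;m[:,:290]=0;m[:,340:]=0
n,l,s,c=cv2.connectedComponentsWithStats(m)
print(s[1:],c[1:])
```

```text
[[304 159  17  49 644]] [[312.08540373 182.90838509]]
```

View pics/w3c.png

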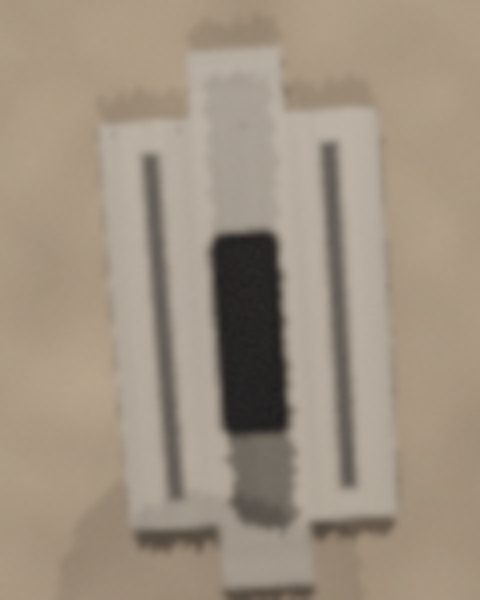

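```bash
cat >> h.py <<'E'
def plate(P,ears,z=6,n="wrist"):
    a,b=[on(n,*e,z,P) for e in ears]; m=(a+b)/2; d=a-b
    print("mid",m,"len",np.hypot(*d).round(1),"axis deg",np.degrees(np.arctan2(d[1],d[0])).round(1))
    return m
E
python3 - <<'E'
from h import *
P=np.load("p3.npy"); q=lambda u,v:(250+u/4,100+v/4)
plate(P,[q(234,48),q(267,588)])
print("body",np.mean([on("wrist",*q(*e),6,P) for e in[(101,120),(372,108),(396,518),(131,530)]],0))
print("ribtop",on("wrist",*q(249,335),34,P))
a=on("wrist",*q(150,155),6,P)-on("wrist",*q(177,498),6,P);print(np.degrees(np.arctan2(a[1],a[0])))
a=on("wrist",*q(328,143),6,P)-on("wrist",*q(348,486),6,P);print(np.degrees(np.arctan2(a[1],a[0])))
go(634.5,197,60,-44)
E
```

```text
mid [636.5 206.5] len 118.7 axis deg 46.3
body [636.7   206.925]
ribtop [636.9 207. ]
46.72590429604608
46.676734741191055
t 7.85 tcp [613.7 180.4 183.3] x [-0.733 -0.68   0.001] y [-0.001 -0.    -1.   ] z [ 0.68  -0.733 -0.001] F [0.2 0.1 0.3] w 39.8
total mm (tool) [-26.7 123.3   2. ] rows 3 each [-8.9 41.1  0.7]
turn deg -3.1 rows 1 each -3.12
```

Run:
```python
from h import *
go(636.7,206.8,10,-43.5)
```

```text
t 7.85 tcp [613.7 180.4 183.3] x [-0.733 -0.68   0.001] y [-0.001 -0.    -1.   ] z [ 0.68  -0.733 -0.001] F [0.2 0.1 0.3] w 39.8
total mm (tool) [-35.  173.3  -3.6] rows 4 each [-8.8 43.3 -0.9]
turn deg -3.6 rows 1 each -3.62
```

jog_arm:
  moves:
    - [[-0.035,0,-0.0036,0],[0,0,0,-3.6],[0,0.04,0,0],[0,0.04,0,0],[0,0.04,0,0],[0,0.03,0,0],[0,0.013,0,0],[0,0.01,0,0],[0,0,0,0]]

```text
t: 8.98
eef_pos: [637.2, 206.9, 11.1]
orientation: [-0.75, 1.742, -1.742]
wrist_force: [-0.3, 0.2, 0.3]
gripper_width: 39.9
```

Run:
```python
from h import *
st(); np.save("p4.npy",np.array(pose()))
im=robot.capture("wrist")[:,:,::-1]; cv2.imwrite("pics/w4.png",im)
```

```text
t 8.975 tcp [637.2 206.9  11.1] x [-0.687 -0.726 -0.   ] y [ 0.  0. -1.] z [ 0.726 -0.687  0.   ] F [-0.3  0.2  0.3] w 39.9
```

View pics/w4.png

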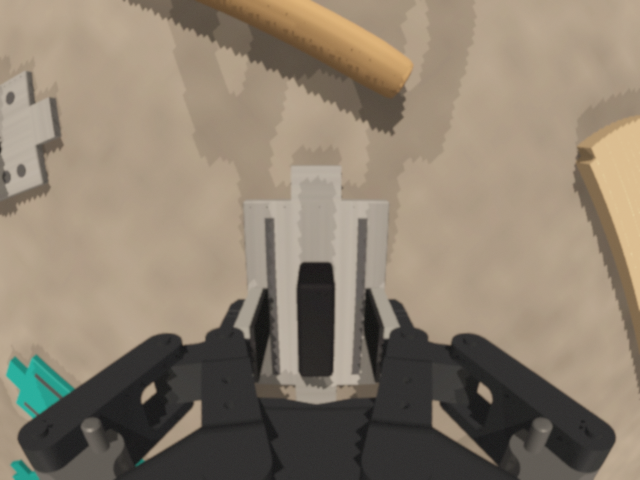

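jog_arm:
  moves:
    - [[0,0,0,0],[0,0,0,0],[0,0,0,0],[0,0,0,0],[0,-0.03,0,0],[0,-0.04,0,0],[0,-0.04,0,0],[0,-0.04,0,0],[0,0,0,0]]
  jaw: 0
  force: 80

```text
t: 10.15
eef_pos: [639.1, 207.4, 165.0]
orientation: [-0.743, 1.739, -1.74]
wrist_force: [-0.4, 0.0, -1.0]
gripper_width: 12.3
```

Run:
```python
from h import *
np.save("p5.npy",np.array(pose()))
im=robot.capture("wrist")[:,:,::-1]; cv2.imwrite("pics/w5.png",im)
go(562,-7,162,-83)
```

```text
t 10.2 tcp [638.  207.1 162.9] x [-0.687 -0.727 -0.003] y [ 0.003  0.001 -1.   ] z [ 0.727 -0.687  0.002] F [-0.7  0.6 -1.1] w 12.3
total mm (tool) [207.7   0.5  91.8] rows 6 each [34.6  0.1 15.3]
turn deg 39.6 rows 5 each 7.92
```

View pics/w5.png

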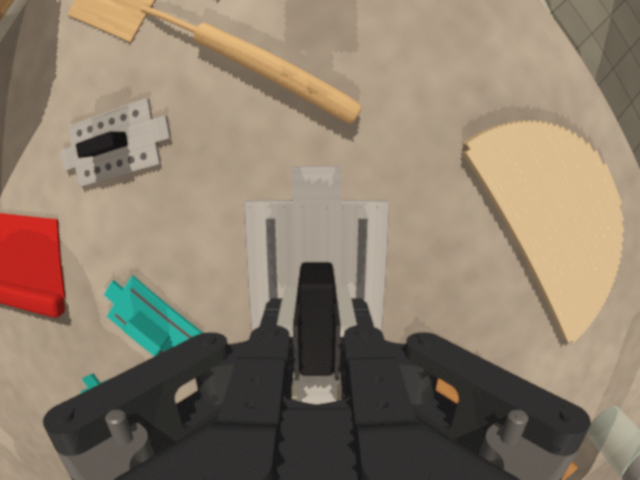

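Run:
```python
from h import *
P=np.load("p5.npy"); e=on("wrist",316,167,P[0][2]-11+6,P)
R=Rn.from_rotvec(P[1]).as_matrix(); print("ear end in tool",R[:,0][:2]@(e-P[0][:2]),R[:,2][:2]@(e-P[0][:2]))
go(581.5,-162,150,-83)
```

```text
ear end in tool -58.3996199762315 -0.49624688757078683
t 10.2 tcp [638.  207.1 162.9] x [-0.687 -0.727 -0.003] y [ 0.003  0.001 -1.   ] z [ 0.727 -0.687  0.002] F [-0.7  0.6 -1.1] w 12.3
total mm (tool) [307.   12.4 212.5] rows 9 each [34.1  1.4 23.6]
turn deg 39.6 rows 5 each 7.92
```

jog_arm:
  moves:
    - [[0.0341,0.0014,0.0236,0],[0.0341,0.0014,0.0236,0],[0.0341,0.0014,0.0236,0],[0.0341,0.0014,0.0236,0],[0.0341,0.0014,0.0236,0],[0.0341,0.0014,0.0236,0],[0.0341,0.0014,0.0236,0],[0.0341,0.0014,0.0236,0],[0.0341,0.0014,0.0236,0],[0,0,0,7.9],[0,0,0,7.9],[0,0,0,7.9],[0,0,0,7.9],[0,0,0,7.9],[0,0,0,0],[0,0,0,0]]

```text
t: 12.2
eef_pos: [580.3, -162.0, 147.8]
orientation: [-0.139, 2.156, -2.156]
wrist_force: [-0.2, -1.0, -1.6]
gripper_width: 12.5
```

Run:
```python
from h import *
st(); np.save("p6.npy",np.array(pose()))
im=robot.capture("wrist")[:,:,::-1]; cv2.imwrite("pics/w6.png",im)
```

```text
t 12.2 tcp [ 580.3 -162.   147.8] x [-0.992 -0.127  0.001] y [-0.001  0.    -1.   ] z [ 0.127 -0.992 -0.   ] F [-0.2 -1.  -1.6] w 12.5
```

View pics/w6.png

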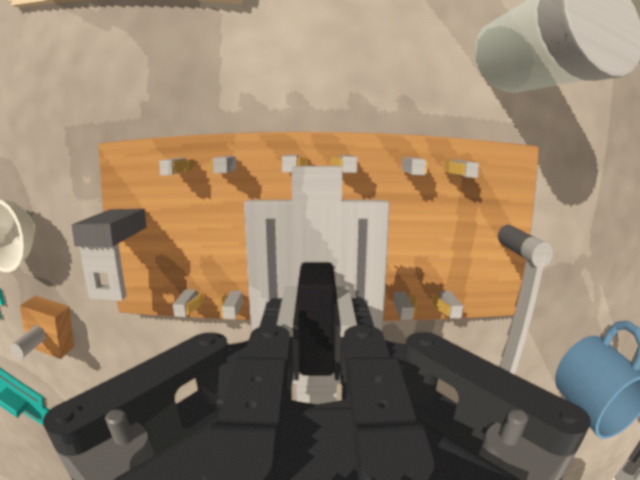

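Run:
```python
from h import *
im=cv2.imread("pics/w6.png"); crop(im,"pics/w6a.png",150,140,340,50,2.3); crop(im,"pics/w6b.png",150,280,340,50,2.3)
a=cv2.imread("pics/w6a.png");b=cv2.imread("pics/w6b.png");cv2.imwrite("pics/w6c.png",np.vstack([a,b]));print(a.shape)
```

```text
(115, 782, 3)
```

View pics/w6c.png

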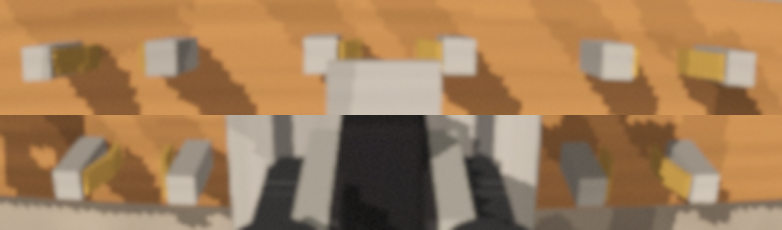

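Run:
```python
from h import *
from scipy.optimize import least_squares
P=np.load("p6.npy")
F=[(37,64),(159,58),(321,56),(459,56),(617,62),(741,68)]; N=[(68,70),(183,73),(592,75),(706,72)]
f=np.array([on("wrist",150+u/2.3,140+v/2.3,50,P) for u,v in F]); n=np.array([on("wrist",150+u/2.3,280+v/2.3,50,P) for u,v in N])
ys=[103,67,18,-18,-67,-103]
L=np.array([(53,y) for y in ys]+[(-53,y) for y in(103,67,-67,-103)]); W=np.vstack([f,n])
def r(q):
    c,s=np.cos(q[2]),np.sin(q[2]); return (L@np.array([[c,s],[-s,c]])+q[:2]-W).ravel()
s=least_squares(r,[581,-162,.12]); print(s.x, np.degrees(s.x[2])); print(s.fun.reshape(-1,2).round(1))
```

```text
[ 5.81221608e+02 -1.63032797e+02  1.24167588e-01] 7.11427876084103
[[ 0.5 -0.9]
 [-0.1  1.2]
 [ 0.6 -1.2]
 [ 0.   1.4]
 [ 0.8 -1.9]
 [ 0.2  1.2]
 [-0.  -1.2]
 [-1.2  2.1]
 [-0.4 -2.1]
 [-0.4  1.3]]
```

Run:
```python
from h import *
go(581.7,-163.2,66,-82.9)
```

```text
t 12.25 tcp [ 580.4 -162.   148. ] x [-0.992 -0.127  0.001] y [-0.001  0.    -1.   ] z [ 0.127 -0.992 -0.   ] F [-0.   0.3 -0.8] w 12.3
total mm (tool) [-1.2 82.   1.3] rows 2 each [-0.6 41.   0.7]
turn deg 0.2 rows 1 each 0.17
```

jog_arm:
  moves:
    - [[-0.0012,0.02,0.0013,0.2],[0,0.03,0,0],[0,0.032,0,0],[0,0,0,0],[0,0,0,0]]

```text
t: 12.88
eef_pos: [582.5, -163.4, 67.3]
orientation: [-0.131, 2.158, -2.159]
wrist_force: [-0.4, -0.1, 0.1]
gripper_width: 12.6
```

Run:
```python
from h import *
st(); np.save("p7.npy",np.array(pose()))
im=robot.capture("wrist")[:,:,::-1]; cv2.imwrite("pics/w7.png",im)
```

```text
t 12.875 tcp [ 582.5 -163.4   67.3] x [-0.993 -0.121 -0.001] y [ 0.001 -0.    -1.   ] z [ 0.121 -0.993  0.   ] F [-0.4 -0.1  0.1] w 12.6
```

View pics/w7.png

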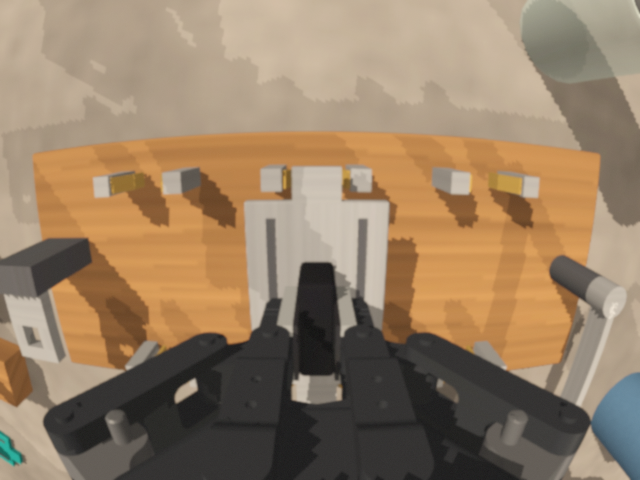

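Run:
```python
from h import *
P=np.load("p7.npy"); im=cv2.imread("pics/w7.png"); crop(im,"pics/w7c.png",240,150,160,70,4.8)
R=Rn.from_rotvec(P[1]).as_matrix()
```

```text
(no output)
```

View pics/w7c.png

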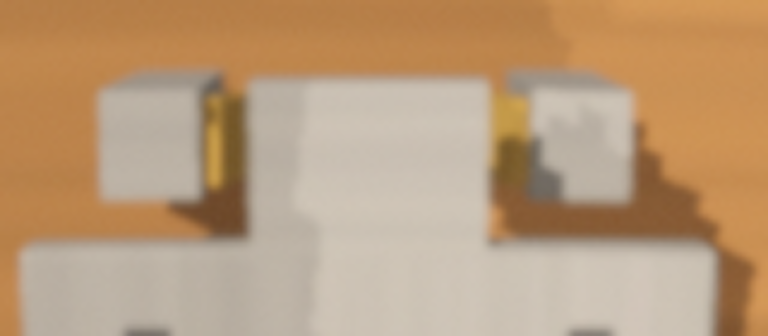

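Run:
```python
from h import *
P=np.load("p7.npy"); R=Rn.from_rotvec(P[1]).as_matrix()
def tl(u,v,z):
    e=on("wrist",240+u/4.8,150+v/4.8,z,P)-P[0][:2]; return (R[:2,0]@e).round(1),(R[:2,2]@e).round(1)
zt=P[0][2]-11+6
print("post back/front",tl(150,90,50),tl(150,200,50),"edges L/R",tl(100,145,50),tl(632,145,50)," ear end",tl(370,78,zt),"body end",tl(370,241,zt),"ear L/R",tl(248,150,zt),tl(489,150,zt))
```

```text
post back/front (np.float64(-56.5), np.float64(-20.0)) (np.float64(-46.6), np.float64(-20.2)) edges L/R (np.float64(-51.7), np.float64(-24.6)) (np.float64(-51.7), np.float64(23.2))  ear end (np.float64(-58.3), np.float64(-0.4)) body end (np.float64(-44.7), np.float64(-0.4)) ear L/R (np.float64(-52.4), np.float64(-10.4)) (np.float64(-52.3), np.float64(9.4))
```

jog_arm:
  moves:
    - [[0.0006,0.005,0,0],[0,0.007,0,0],[0,0.007,0,0],[0,0.005,0,0],[0,0.004,0,0],[0,0.003,0,0],[0,0,0,0]]
  force: 110

```text
t: 13.8
eef_pos: [582.0, -163.4, 35.2]
orientation: [-0.13, 2.158, -2.159]
wrist_force: [7.2, 0.3, -3.9]
gripper_width: 11.6
```

jog_arm:
  moves:
    - [[0,0.002,0,0],[0,0.002,0,0],[0,0,0,0]]

```text
t: 14.18
eef_pos: [581.7, -163.5, 34.3]
orientation: [-0.129, 2.158, -2.159]
wrist_force: [-13.1, 4.3, 57.7]
gripper_width: 11.6
```

Run:
```python
from h import *
st(); np.save("p8.npy",np.array(pose()))
im=robot.capture("wrist")[:,:,::-1]; cv2.imwrite("pics/w8.png",im)
```

```text
t 14.175 tcp [ 581.7 -163.5   34.3] x [-0.993 -0.12  -0.001] y [ 0.001 -0.001 -1.   ] z [ 0.12  -0.993  0.001] F [-13.1   4.3  57.7] w 11.6
```

View pics/w8.png

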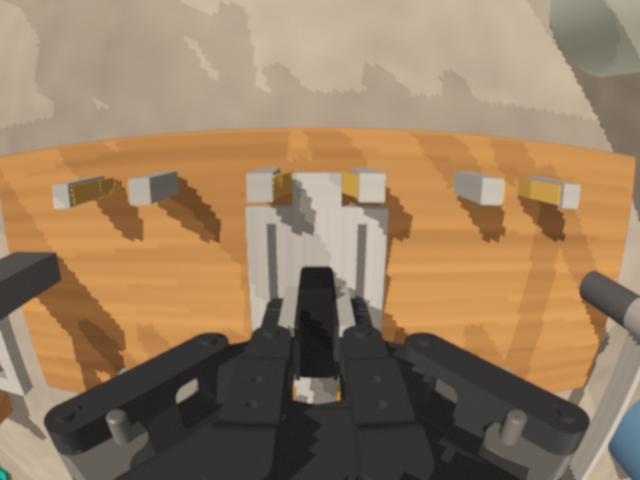

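jog_arm:
  moves:
    - [[0,-0.002,0,0],[0,0,0,0],[0,0,0,0],[0,0,0,0]]
  jaw: 0.035

```text
t: 14.72
eef_pos: [581.1, -163.3, 33.0]
orientation: [-0.131, 2.16, -2.159]
wrist_force: [0.4, -0.6, -0.0]
gripper_width: 34.8
```

jog_arm:
  moves:
    - [[0,-0.02,0,0],[0,-0.03,0,0],[0,-0.03,0,0],[0,0,0,0],[0,0,0,0]]

```text
t: 15.35
eef_pos: [581.1, -163.2, 112.9]
orientation: [-0.131, 2.16, -2.159]
wrist_force: [0.1, -0.1, 0.1]
gripper_width: 34.7
```

Run:
```python
from h import *
st(); np.save("p9.npy",np.array(pose()))
im=robot.capture("wrist")[:,:,::-1]; cv2.imwrite("pics/w9.png",im)
im=robot.capture("scene")[:,:,::-1]; cv2.imwrite("pics/s9.png",im);crop(im,"pics/s9c.png",190,170,180,120,4)
```

```text
t 15.35 tcp [ 581.1 -163.2  112.9] x [-0.993 -0.12   0.001] y [-0.001  0.    -1.   ] z [ 0.12  -0.993 -0.   ] F [ 0.1 -0.1  0.1] w 34.7
```

View pics/w9.png

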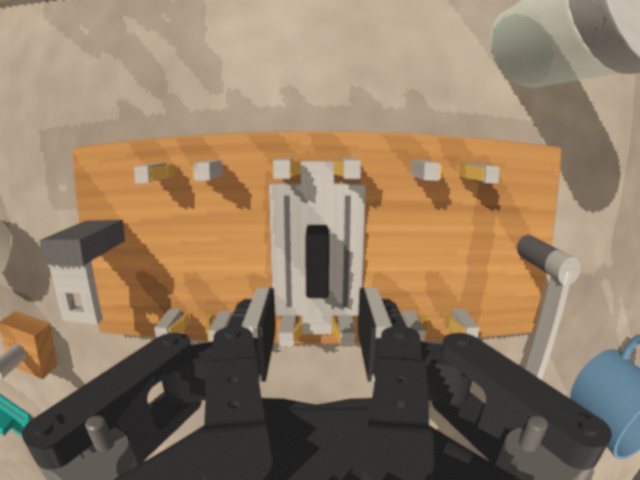

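View pics/s9c.png

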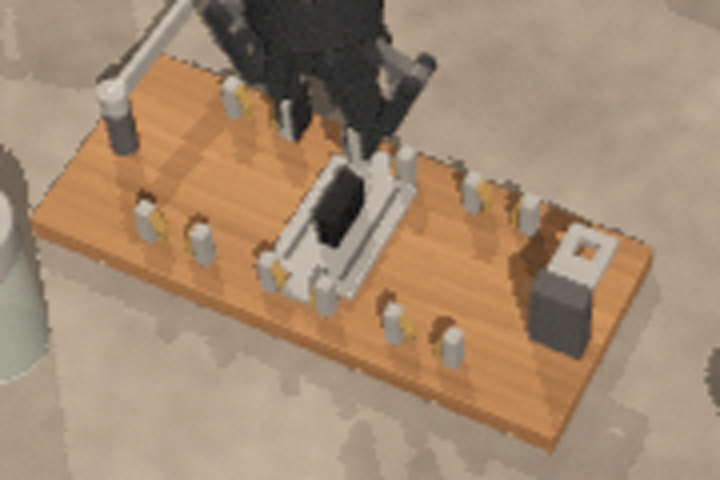

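Run:
```python
from h import *
P=np.load("p9.npy"); im=cv2.imread("pics/w9.png"); crop(im,"pics/w9c.png",255,150,125,200,3)
```

```text
(no output)
```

View pics/w9c.png

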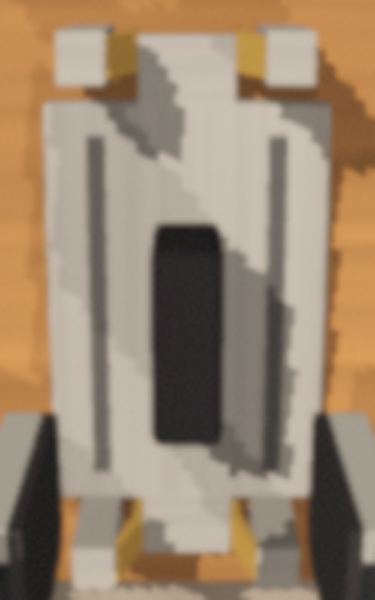

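jog_arm:
  moves:
    - [[0,0,0,0],[0,0,0,0],[0,0.025,0,0],[0,0.025,0,0],[0,0.006,0,0],[0,0.002,0,0],[0,0,0,0]]
  jaw: 0

```text
t: 16.32
eef_pos: [581.8, -163.5, 56.0]
orientation: [-0.13, 2.158, -2.159]
wrist_force: [-0.4, 0.1, 0.4]
gripper_width: -0.2
```

jog_arm:
  moves:
    - [[0,0.001,0,0],[0,0.0005,0,0],[0,0,0,0],[0,0,0,0]]

```text
t: 16.82
eef_pos: [581.6, -163.4, 54.1]
orientation: [-0.13, 2.159, -2.159]
wrist_force: [0.3, 0.3, 3.5]
gripper_width: 0.2
```

Run:
```python
from h import *
st(); P=np.load("p9.npy"); R=Rn.from_rotvec(P[1]).as_matrix()
def tl(u,v,z):
    e=on("wrist",255+u/3,150+v/3,z,P)-P[0][:2]; return (R[:2,0]@e).round(1),(R[:2,2]@e).round(1)
print("ear ends",tl(187,33,26),tl(182,550,26)); print("far body",tl(43,101,26),tl(331,101,26),"near",tl(63,495,26),tl(315,495,26))
print("posts far L/R",tl(81,57,50),tl(292,57,50),"near",tl(94,563,50),tl(272,565,50))
```

```text
t 16.825 tcp [ 581.6 -163.4   54.1] x [-0.993 -0.12  -0.   ] y [ 0. -0. -1.] z [ 0.12  -0.993  0.   ] F [0.3 0.3 3.5] w 0.2
ear ends (np.float64(-56.1), np.float64(-0.1)) (np.float64(61.6), np.float64(-1.0))
far body (np.float64(-42.3), np.float64(-29.8)) (np.float64(-42.3), np.float64(29.8)) near (np.float64(47.3), np.float64(-28.3)) (np.float64(47.3), np.float64(29.5))
posts far L/R (np.float64(-53.0), np.float64(-19.6)) (np.float64(-53.1), np.float64(19.1)) near (np.float64(51.3), np.float64(-19.5)) (np.float64(51.8), np.float64(18.0))
```

jog_arm:
  moves:
    - [[0,0.001,0,0],[0,0.001,0,0],[0,0.0005,0,0],[0,0,0,0]]

```text
t: 17.32
eef_pos: [581.6, -163.4, 53.9]
orientation: [-0.129, 2.158, -2.159]
wrist_force: [-12.4, 4.3, 46.6]
gripper_width: -0.0
```

Run:
```python
from h import *
print(robot.get_obs()["joint_pos"].round(2))
go(530,360,190,-125)
```

```text
[-0.32  0.64  1.84 -0.    0.66  1.13]
t 17.325 tcp [ 581.6 -163.4   53.9] x [-0.993 -0.12  -0.001] y [ 0.001 -0.    -1.   ] z [ 0.12  -0.993  0.001] F [-12.4   4.3  46.6] w -0.0
total mm (tool) [ -11.9 -136.4 -525.8] rows 13 each [ -0.9 -10.5 -40.4]
turn deg 41.9 rows 6 each 6.99
```

jog_arm:
  moves:
    - [[0,-0.045,0,0],[0,-0.045,0,0],[0,-0.046,0,0],[-0.001,0,-0.0526,0],[-0.001,0,-0.0526,0],[-0.001,0,-0.0526,0],[-0.001,0,-0.0526,0],[-0.001,0,-0.0526,0],[-0.001,0,-0.0526,0],[-0.001,0,-0.0526,0],[-0.001,0,-0.0526,0],[-0.001,0,-0.0526,0],[-0.001,0,-0.0526,0],[0,0,0,0]]
  jaw: 0.04

```text
t: 19.08
eef_pos: [527.2, 363.4, 187.1]
orientation: [-0.134, 2.158, -2.156]
wrist_force: [0.4, -0.5, -0.2]
gripper_width: 40.2
```

jog_arm:
  moves:
    - [[0,0,0,-10],[0,0,0,-10],[0,0,0,-10],[0,0,0,-10],[0,0,0,-10],[0,0,0,-10],[0,0,0,-10],[0,0,0,-10],[0,0,0,-10],[0,0,0,-10],[0,0,0,-10],[0,0,0,-10],[0,0,0,-10],[0,0,0,-8],[0,0,0,0],[0,0,0,0]]

```text
t: 21.08
eef_pos: [528.1, 359.6, 187.4]
orientation: [-1.517, 0.483, -0.482]
wrist_force: [-0.0, -0.1, 0.3]
gripper_width: 40.3
```

Run:
```python
from h import *
st(); np.save("p10.npy",np.array(pose()))
im=robot.capture("wrist")[:,:,::-1]; cv2.imwrite("pics/w10.png",im)
```

```text
t 21.075 tcp [528.1 359.6 187.4] x [ 0.816 -0.578 -0.   ] y [-0. -0. -1.] z [ 0.578  0.816 -0.   ] F [-0.  -0.1  0.3] w 40.3
```

View pics/w10.png

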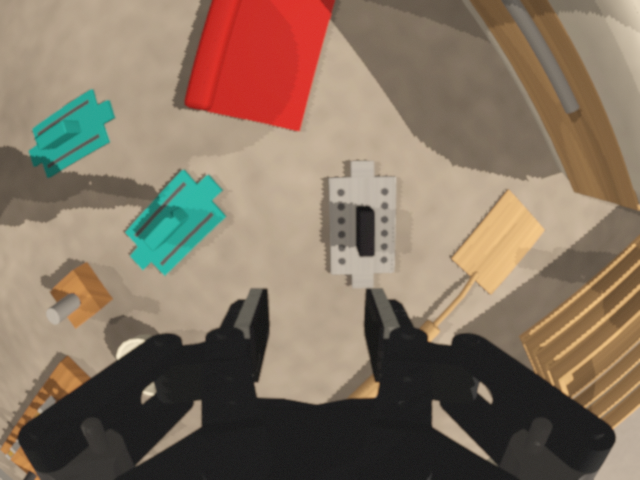

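Run:
```python
from h import *
im=cv2.imread("pics/w10.png"); crop(im,"pics/w10c.png",310,150,110,150,4)
```

```text
(no output)
```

View pics/w10c.png

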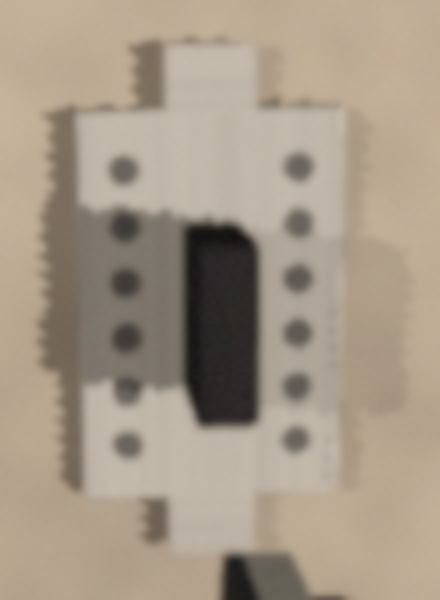

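Six dots per side means this is plate1. Its ear ends are at crop (211,44) and (212,552).

Run:
```python
from h import *
P=np.load("p10.npy"); q=lambda u,v:(310+u/4,150+v/4)
plate(P,[q(211,44),q(212,552)])
print("body",np.mean([on("wrist",*q(*e),6,P) for e in[(78,108),(345,105),(340,490),(82,495)]],0))
for a,b in[((123,170),(127,444)),((299,166),(296,438))]:
    d=on("wrist",*q(*a),6,P)-on("wrist",*q(*b),6,P);print(np.degrees(np.arctan2(d[1],d[0])))
m=np.mean([on("wrist",*q(*e),6,P) for e in[(211,44),(212,552)]],0)
go(*m,10,52.6)
```

```text
mid [558.7 390.5] len 118.1 axis deg 146.6
body [558.15 390.95]
146.56155922481045
146.61148642388852
t 21.125 tcp [528.1 359.7 187.4] x [ 0.817 -0.577 -0.   ] y [-0. -0. -1.] z [ 0.577  0.817 -0.   ] F [ 0.5 -1.   0.3] w 40.0
total mm (tool) [  7.3 177.4  42.8] rows 5 each [ 1.5 35.5  8.6]
turn deg 2.1 rows 1 each 2.14
```

jog_arm:
  moves:
    - [[0.0073,0,0.0428,0],[0,0,0,-1.9],[0,0.04,0,0],[0,0.04,0,0],[0,0.04,0,0],[0,0.03,0,0],[0,0.016,0,0],[0,0.01,0,0],[0,0,0,0],[0,0,0,0]]

```text
t: 22.38
eef_pos: [559.2, 391.2, 12.5]
orientation: [-1.522, 0.453, -0.455]
wrist_force: [0.4, 0.5, -0.3]
gripper_width: 39.9
```

Run:
```python
from h import *
st(); np.save("p11.npy",np.array(pose()))
im=robot.capture("wrist")[:,:,::-1]; cv2.imwrite("pics/w11.png",im)
```

```text
t 22.375 tcp [559.2 391.2  12.5] x [ 0.837 -0.548  0.001] y [ 0.001  0.001 -1.   ] z [0.547 0.837 0.001] F [ 0.4  0.5 -0.3] w 39.9
```

View pics/w11.png

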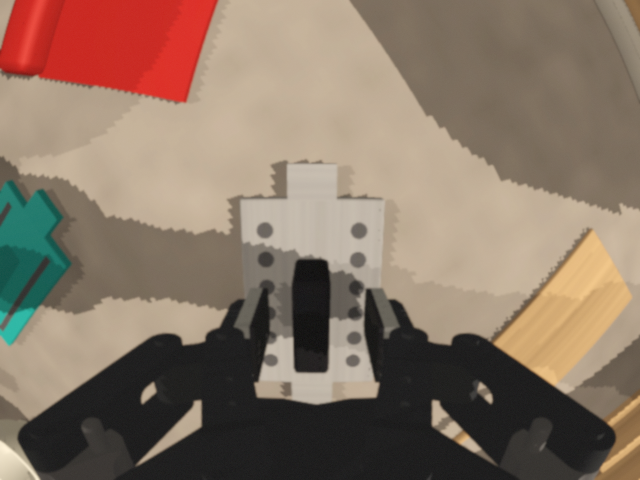

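jog_arm:
  moves:
    - [[-0.0005,0.002,-0.0016,0],[0,0,0,0]]

```text
t: 22.68
eef_pos: [557.2, 389.7, 9.6]
orientation: [-1.523, 0.454, -0.454]
wrist_force: [-0.3, -0.7, -1.0]
gripper_width: 40.0
```

jog_arm:
  moves:
    - [[0,0,0,0],[0,0,0,0],[0,0,0,0],[0,0,0,0],[0,-0.03,0,0],[0,-0.04,0,0],[0,-0.04,0,0],[0,-0.04,0,0],[0,0,0,0],[0,0,0,0]]
  jaw: 0
  force: 110

```text
t: 23.92
eef_pos: [556.9, 389.6, 158.8]
orientation: [-1.523, 0.454, -0.453]
wrist_force: [-0.8, 0.4, -1.7]
gripper_width: 12.1
```

Run:
```python
from h import *
st(); np.save("p12.npy",np.array(pose()))
im=robot.capture("wrist")[:,:,::-1]; cv2.imwrite("pics/w12.png",im)
th=.1242;c=np.array([581.3,-163]); b3=c+85*np.array([-np.sin(th),np.cos(th)]); print(b3)
print(robot.get_obs()["joint_pos"].round(2)); go(*b3,150,97.1)
```

```text
t 23.925 tcp [556.9 389.6 158.8] x [ 0.837 -0.547 -0.   ] y [-0.001 -0.    -1.   ] z [ 0.547  0.837 -0.001] F [-0.8  0.4 -1.7] w 12.1
[570.77012049 -78.65474739]
[ 0.57  0.59  1.59  0.    0.96 -0.43]
t 23.975 tcp [556.6 389.4 158.2] x [ 0.837 -0.547 -0.001] y [-0.002 -0.001 -1.   ] z [ 0.547  0.837 -0.002] F [ 0.1  0.3 -1.4] w 12.1
total mm (tool) [ 268.     8.6 -384. ] rows 11 each [ 24.4   0.8 -34.9]
turn deg -40.3 rows 6 each -6.71
```

View pics/w12.png

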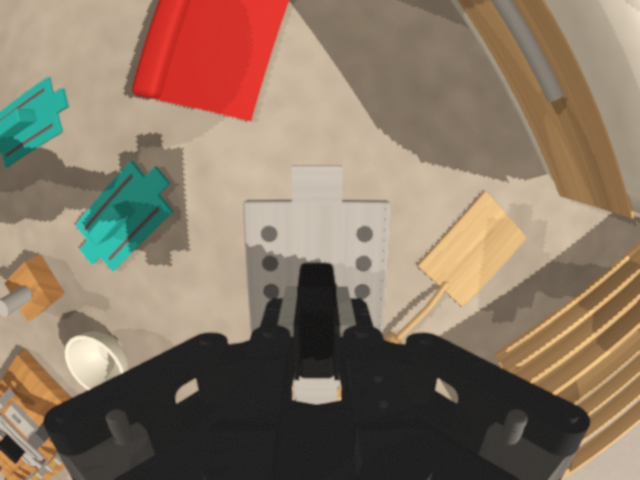

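jog_arm:
  moves:
    - [[0.0244,0.0008,-0.0349,0],[0.0244,0.0008,-0.0349,0],[0.0244,0.0008,-0.0349,0],[0.0244,0.0008,-0.0349,0],[0.0244,0.0008,-0.0349,0],[0.0244,0.0008,-0.0349,0],[0.0244,0.0008,-0.0349,0],[0.0244,0.0008,-0.0349,0],[0.0244,0.0008,-0.0349,0],[0.0244,0.0008,-0.0349,0],[0.0244,0.0008,-0.0349,0],[0,0,0,-6.7],[0,0,0,-6.7],[0,0,0,-6.7],[0,0,0,-6.7],[0,0,0,-6.7],[0,0,0,-6.7],[0,0,0,0],[0,0,0,0]]

```text
t: 26.35
eef_pos: [571.4, -78.3, 149.9]
orientation: [-1.568, -0.093, 0.095]
wrist_force: [0.8, -0.1, -1.7]
gripper_width: 11.4
```

Run:
```python
from h import *
go(570.8,-78.7,68,97.1)
```

```text
t 26.35 tcp [571.4 -78.3 149.9] x [ 0.993  0.119 -0.001] y [-0.001  0.    -1.   ] z [-0.119  0.993  0.   ] F [ 0.8 -0.1 -1.7] w 11.4
total mm (tool) [-0.6 81.9 -0.3] rows 2 each [-0.3 41.  -0.2]
turn deg -0.2 rows 1 each -0.24
```

jog_arm:
  moves:
    - [[-0.0006,0.03,0,-0.2],[0,0.03,0,0],[0,0.022,0,0],[0,0,0,0],[0,0,0,0]]

```text
t: 26.98
eef_pos: [571.5, -78.5, 69.2]
orientation: [-1.569, -0.099, 0.098]
wrist_force: [0.4, -0.1, -2.4]
gripper_width: 12.2
```

Run:
```python
from h import *
st(); np.save("p13.npy",np.array(pose()))
im=robot.capture("wrist")[:,:,::-1]; cv2.imwrite("pics/w13.png",im);crop(im,"pics/w13c.png",240,150,160,70,4.8)
```

```text
t 26.975 tcp [571.5 -78.5  69.2] x [0.992 0.125 0.   ] y [ 0. -0. -1.] z [-0.125  0.992 -0.   ] F [ 0.4 -0.1 -2.4] w 12.2
```

View pics/w13.png

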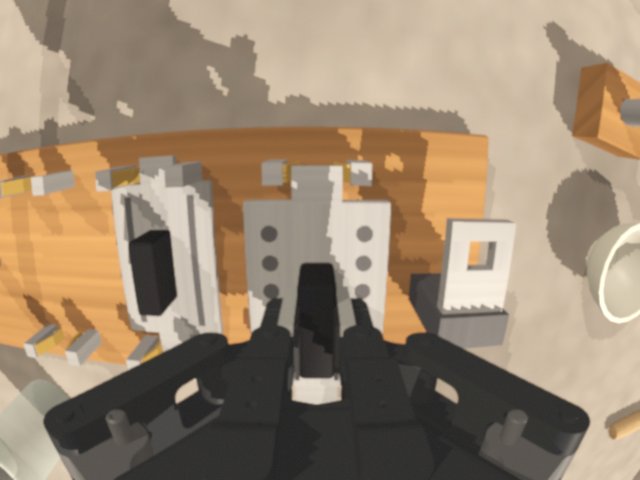

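View pics/w13c.png

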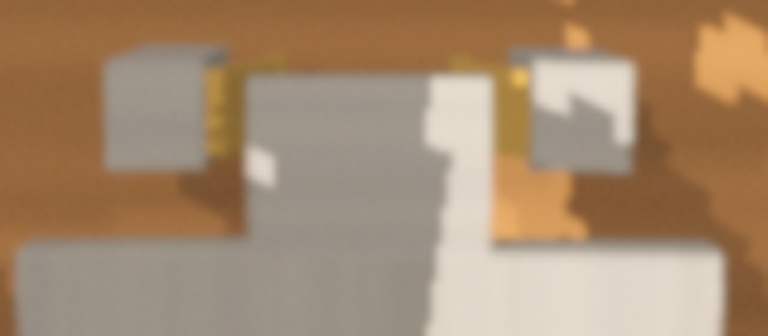

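Run:
```python
from h import *
P=np.load("p13.npy"); R=Rn.from_rotvec(P[1]).as_matrix()
def tl(u,v,z):
    e=on("wrist",240+u/4.8,150+v/4.8,z,P)-P[0][:2]; return (R[:2,0]@e).round(1),(R[:2,2]@e).round(1)
zt=P[0][2]-9.6+6
print("post back/front",tl(150,62,50),tl(150,170,50),"edges L/R",tl(105,115,50),tl(635,115,50)," ear end",tl(370,73,zt),"body end",tl(370,243,zt),"ear L/R",tl(246,150,zt),tl(493,150,zt))
print("eye", on("wrist",482,255.5,72,P))
```

```text
post back/front (np.float64(-58.5), np.float64(-18.8)) (np.float64(-48.7), np.float64(-18.9)) edges L/R (np.float64(-53.7), np.float64(-22.9)) (np.float64(-53.8), np.float64(25.1))  ear end (np.float64(-58.4), np.float64(1.0)) body end (np.float64(-44.3), np.float64(1.1)) ear L/R (np.float64(-52.1), np.float64(-9.0)) (np.float64(-52.1), np.float64(11.1))
eye [539.6 -11.5]
```

jog_arm:
  moves:
    - [[-0.0011,0.006,0,0],[0,0.008,0,0],[0,0.007,0,0],[0,0.005,0,0],[0,0.004,0,0],[0,0.003,0,0],[0,0,0,0]]

```text
t: 27.9
eef_pos: [570.4, -78.7, 35.4]
orientation: [-1.569, -0.099, 0.098]
wrist_force: [5.2, -0.9, -4.7]
gripper_width: 12.2
```

jog_arm:
  moves:
    - [[0,0.002,0,0],[0,0.001,0,0],[0,0,0,0]]

```text
t: 28.28
eef_pos: [570.4, -78.6, 32.7]
orientation: [-1.569, -0.099, 0.098]
wrist_force: [4.7, -0.8, 0.7]
gripper_width: 11.5
```

jog_arm:
  moves:
    - [[0,0.0015,0,0],[0,0.0015,0,0],[0,0,0,0]]

```text
t: 28.65
eef_pos: [571.0, -78.7, 31.0]
orientation: [-1.569, -0.101, 0.098]
wrist_force: [-0.1, 1.2, 27.4]
gripper_width: 11.4
```

Contact at about the expected depth. I'll release, then press on the rib top to check height.

jog_arm:
  moves:
    - [[0,-0.001,0,0],[0,0,0,0],[0,0,0,0],[0,0,0,0],[0,-0.02,0,0],[0,-0.03,0,0],[0,-0.03,0,0],[0,0,0,0],[0,0,0,0]]
  jaw: 0.035

```text
t: 29.78
eef_pos: [569.8, -78.6, 110.2]
orientation: [-1.568, -0.098, 0.099]
wrist_force: [-0.1, 0.6, -0.0]
gripper_width: 35.1
```

Run:
```python
from h import *
st(); np.save("p14.npy",np.array(pose()))
im=robot.capture("wrist")[:,:,::-1]; cv2.imwrite("pics/w14.png",im)
```

```text
t 29.775 tcp [569.8 -78.6 110.2] x [ 0.992  0.126 -0.   ] y [-0.001  0.    -1.   ] z [-0.126  0.992  0.   ] F [-0.1  0.6 -0. ] w 35.1
```

View pics/w14.png

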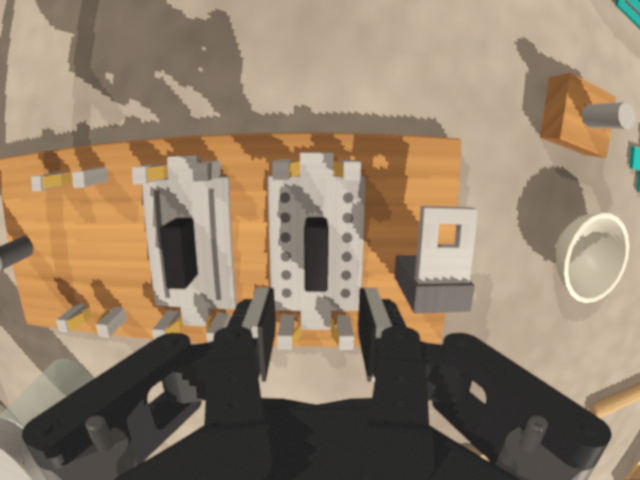

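jog_arm:
  moves:
    - [[0,0,0,0],[0,0,0,0],[0,0.025,0,0],[0,0.025,0,0],[0,0.005,0,0],[0,0.001,0,0],[0,0,0,0]]
  jaw: 0

```text
t: 30.7
eef_pos: [570.6, -78.7, 55.2]
orientation: [-1.569, -0.1, 0.098]
wrist_force: [-0.4, -0.1, -0.7]
gripper_width: 0.1
```

jog_arm:
  moves:
    - [[0,0.001,0,0],[0,0.001,0,0],[0,0.001,0,0],[0,0.0005,0,0],[0,0,0,0]]

```text
t: 31.32
eef_pos: [570.7, -78.7, 53.9]
orientation: [-1.569, -0.101, 0.097]
wrist_force: [-12.6, 2.3, 49.3]
gripper_width: 0.1
```

Run:
```python
from h import *
P=np.load("p14.npy"); R=Rn.from_rotvec(P[1]).as_matrix()
im=cv2.imread("pics/w14.png");crop(im,"pics/w14c.png",255,140,125,220,2.7)
def tl(u,v,z):
    e=on("wrist",u,v,z,P)-P[0][:2]; return (R[:2,0]@e).round(1),(R[:2,2]@e).round(1)
print(tl(316,153.5,26),tl(316,328,26))
```

```text
(np.float64(-60.5), np.float64(0.5)) (np.float64(56.2), np.float64(0.7))
```

View pics/w14c.png

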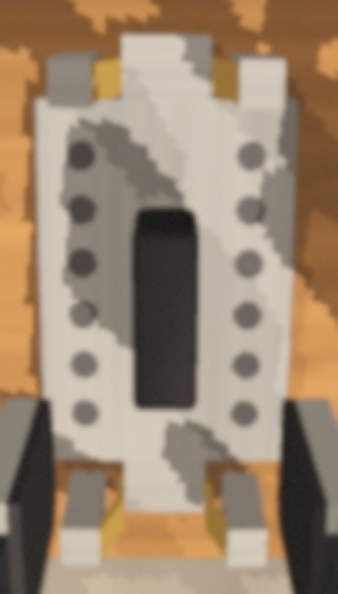

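Run:
```python
from h import *
P=np.load("p14.npy"); R=Rn.from_rotvec(P[1]).as_matrix()
def tl(u,v,z):
    e=on("wrist",255+u/2.7,140+v/2.7,z,P)-P[0][:2]; return (R[:2,0]@e).round(1),(R[:2,2]@e).round(1)
for u in(72,262): print(tl(u,57,50),tl(u,105,50))
for u in(80,246): print(tl(u,530,50),tl(u,563,50))
print("ear",tl(167,36,26),tl(164,511,26),"body",tl(167,98,26),tl(164,461,26))
```

```text
(np.float64(-57.2), np.float64(-18.0)) (np.float64(-47.4), np.float64(-18.1))
(np.float64(-57.2), np.float64(20.1)) (np.float64(-47.5), np.float64(20.3))
(np.float64(49.1), np.float64(-18.9)) (np.float64(58.2), np.float64(-19.2))
(np.float64(49.1), np.float64(19.4)) (np.float64(58.1), np.float64(19.7))
ear (np.float64(-60.6), np.float64(1.1)) (np.float64(57.1), np.float64(0.5)) body (np.float64(-46.6), np.float64(1.1)) (np.float64(42.8), np.float64(0.5))
```

Run:
```python
from h import *
go(450,-385,160)
```

```text
t 31.325 tcp [570.7 -78.7  53.9] x [0.992 0.126 0.002] y [ 0.002 -0.    -1.   ] z [-0.126  0.992 -0.001] F [-12.6   2.3  49.3] w 0.1
total mm (tool) [-158.  -106.3 -288.8] rows 8 each [-19.8 -13.3 -36.1]
```

jog_arm:
  moves:
    - [[0,-0.036,0,0],[0,-0.036,0,0],[0,-0.036,0,0],[-0.0198,0,-0.0361,0],[-0.0198,0,-0.0361,0],[-0.0198,0,-0.0361,0],[-0.0198,0,-0.0361,0],[-0.0198,0,-0.0361,0],[-0.0198,0,-0.0361,0],[-0.0198,0,-0.0361,0],[-0.0198,0,-0.0361,0],[0,0,0,0],[0,0,0,0]]

```text
t: 32.95
eef_pos: [449.1, -384.8, 159.2]
orientation: [-1.568, -0.098, 0.098]
wrist_force: [-0.4, 0.3, -0.1]
gripper_width: 0.2
```

Run:
```python
from h import *
st(); np.save("p15.npy",np.array(pose()))
im=robot.capture("wrist")[:,:,::-1]; cv2.imwrite("pics/w15.png",im)
im=robot.capture("scene")[:,:,::-1]; cv2.imwrite("pics/s15.png",im)
```

```text
t 32.95 tcp [ 449.1 -384.8  159.2] x [0.992 0.125 0.   ] y [ 0.  0. -1.] z [-0.125  0.992  0.   ] F [-0.4  0.3 -0.1] w 0.2
```

View pics/w15.png

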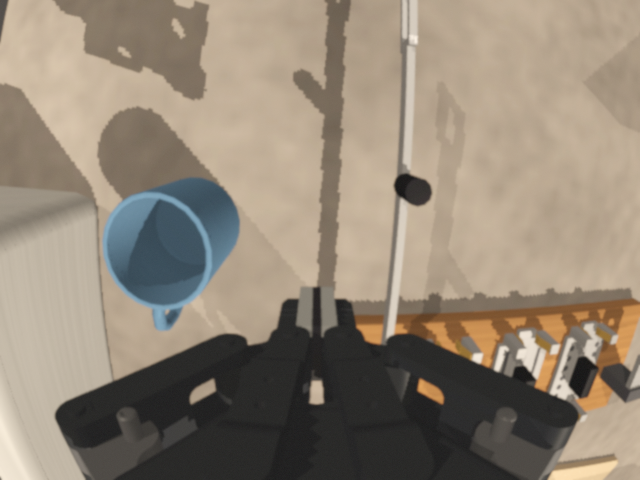

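View pics/s15.png

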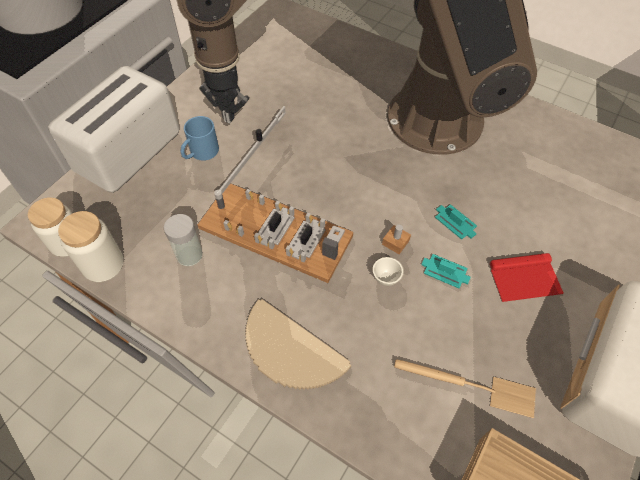

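jog_arm:
  moves:
    - [[0,0.032,0,0],[0,0.032,0,0],[0,0.031,0,0],[0,0,0,0],[0.005,0,0.0144,0],[0.005,0,0.0144,0],[0.005,0,0.0144,0],[0.005,0,0.0144,0],[0.005,0,0.0144,0],[0.005,0,0.0144,0],[0.005,0,0.0144,0],[0.005,0,0.0144,0],[0.005,0,0.0144,0],[0.005,0,0.0144,0],[0.005,0,0.0144,0],[0,0,0,0]]

```text
t: 35.05
eef_pos: [484.0, -219.8, 64.1]
orientation: [-1.568, -0.1, 0.1]
wrist_force: [-0.0, -0.9, -0.3]
gripper_width: 0.3
```

Run:
```python
from h import *
go(560,-171,64)
im=robot.capture("wrist")[:,:,::-1]; cv2.imwrite("pics/w16.png",im)
```

```text
t 35.05 tcp [ 484.  -219.8   64.1] x [ 0.992  0.127 -0.   ] y [-0.  0. -1.] z [-0.127  0.992  0.   ] F [-0.  -0.9 -0.3] w 0.3
total mm (tool) [81.5  0.1 38.7] rows 3 each [27.2  0.  12.9]
```

View pics/w16.png

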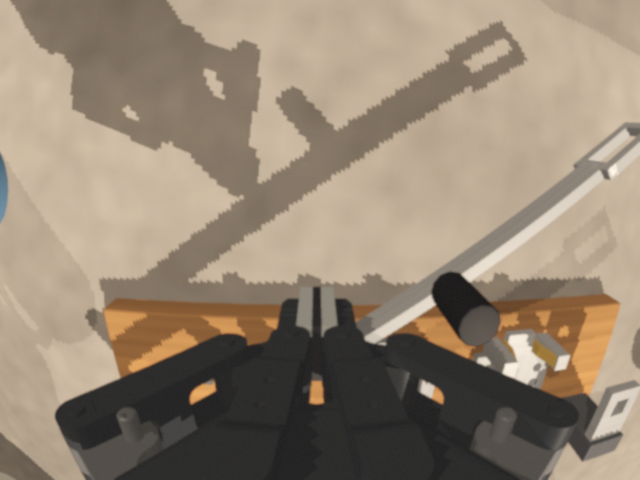

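jog_arm:
  moves:
    - [[0.0096,0,0.0005,0],[0.0096,0,0.0005,0],[0.0096,0,0.0005,0],[0.0096,0,0.0005,0],[0.0096,0,0.0005,0],[0.0096,0,0.0005,0],[0.0096,0,0.0005,0],[0,0,0,0]]

```text
t: 36.1
eef_pos: [551.1, -209.0, 64.1]
orientation: [-1.569, -0.1, 0.099]
wrist_force: [-0.1, 0.1, 0.1]
gripper_width: -0.1
```

Run:
```python
from h import *
st(); np.save("p17.npy",np.array(pose()))
im=robot.capture("wrist")[:,:,::-1]; cv2.imwrite("pics/w17.png",im)
```

```text
t 36.1 tcp [ 551.1 -209.    64.1] x [0.992 0.126 0.001] y [ 0.001 -0.    -1.   ] z [-0.126  0.992 -0.   ] F [-0.1  0.1  0.1] w -0.1
```

View pics/w17.png

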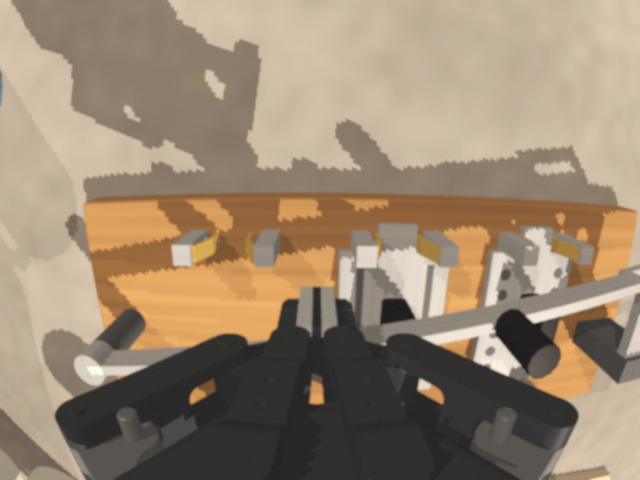

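jog_arm:
  moves:
    - [[0.003,0,0,0],[0.003,0,0,0],[0.003,0,0,0],[0.003,0,0,0],[0.003,0,0,0],[0.003,0,0,0],[0,0,0,0]]

```text
t: 37.02
eef_pos: [568.3, -206.8, 64.1]
orientation: [-1.569, -0.099, 0.099]
wrist_force: [-0.2, 0.3, -0.8]
gripper_width: 0.1
```

jog_arm:
  moves:
    - [[0.002,0,0,0],[0.002,0,0,0],[0,0,0,0]]

```text
t: 37.4
eef_pos: [572.2, -206.3, 64.1]
orientation: [-1.569, -0.099, 0.099]
wrist_force: [0.1, 0.6, -0.5]
gripper_width: 0.2
```

Run:
```python
from h import *
st(); np.save("p18.npy",np.array(pose()))
im=robot.capture("wrist")[:,:,::-1]; cv2.imwrite("pics/w18.png",im)
im=robot.capture("scene")[:,:,::-1]; crop(im,"pics/s18c.png",190,170,180,120,4)
```

```text
t 37.4 tcp [ 572.2 -206.3   64.1] x [0.992 0.126 0.   ] y [ 0. -0. -1.] z [-0.126  0.992 -0.   ] F [ 0.1  0.6 -0.5] w 0.2
```

View pics/w18.png

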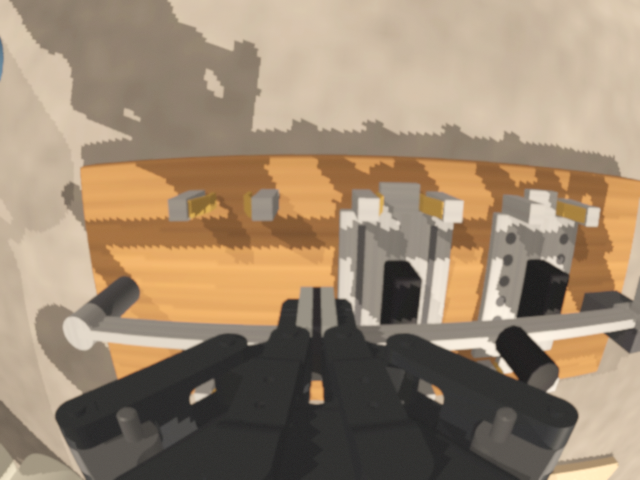

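View pics/s18c.png

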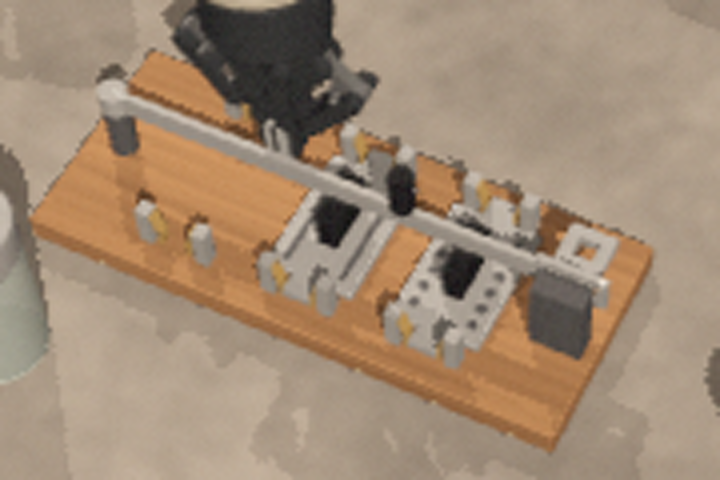

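jog_arm:
  moves:
    - [[0.001,0,0,0],[0.001,0,0,0],[0,0,0,0]]

```text
t: 37.88
eef_pos: [572.7, -206.1, 64.0]
orientation: [-1.568, -0.097, 0.101]
wrist_force: [-8.6, -2.8, 6.6]
gripper_width: 0.2
```

jog_arm:
  moves:
    - [[0.001,0,0,0],[0.001,0,0,0],[0,0,0,0]]

```text
t: 38.25
eef_pos: [572.8, -206.0, 63.9]
orientation: [-1.568, -0.095, 0.103]
wrist_force: [-19.4, -9.4, 14.0]
gripper_width: -0.1
```

jog_arm:
  moves:
    - [[-0.02,0,0,0],[-0.01,-0.04,0,0],[0,-0.05,0,0],[0,-0.03,0,0],[0,0,0,0]]
  jaw: 0.05

```text
t: 38.88
eef_pos: [547.6, -210.2, 186.7]
orientation: [-1.571, -0.102, 0.096]
wrist_force: [-0.3, -0.9, -0.8]
gripper_width: 50.2
```

Run:
```python
from h import *
go(425,90,170,97.1)
```

```text
t 38.875 tcp [ 547.6 -210.2  186.7] x [0.992 0.126 0.004] y [ 0.004 -0.002 -1.   ] z [-0.126  0.992 -0.002] F [-0.3 -0.9 -0.8] w 50.2
total mm (tool) [-84.   15.6 313.2] rows 8 each [-10.5   1.9  39.2]
turn deg 0.1 rows 1 each 0.11
```

jog_arm:
  moves:
    - [[-0.0077,0.002,0.0392,0],[-0.0077,0.002,0.0392,0],[-0.0077,0.002,0.0392,0],[-0.0077,0.002,0.0392,0],[-0.0077,0.002,0.0392,0],[-0.0077,0.002,0.0392,0],[-0.0077,0.002,0.0392,0],[-0.0077,0.002,0.0392,0],[0,0,0,0],[0,0,0,0]]

```text
t: 40.12
eef_pos: [445.6, 93.7, 167.7]
orientation: [-1.569, -0.099, 0.1]
wrist_force: [-0.2, -0.2, 0.4]
gripper_width: 50.5
```

Run:
```python
from h import *
st(); np.save("p19.npy",np.array(pose()))
im=robot.capture("wrist")[:,:,::-1]; cv2.imwrite("pics/w19.png",im)
im=robot.capture("scene")[:,:,::-1]; cv2.imwrite("pics/s19.png",im)
```

```text
t 40.125 tcp [445.6  93.7 167.7] x [ 0.992  0.126 -0.001] y [-0.001 -0.    -1.   ] z [-0.126  0.992 -0.   ] F [-0.2 -0.2  0.4] w 50.5
```

View pics/w19.png

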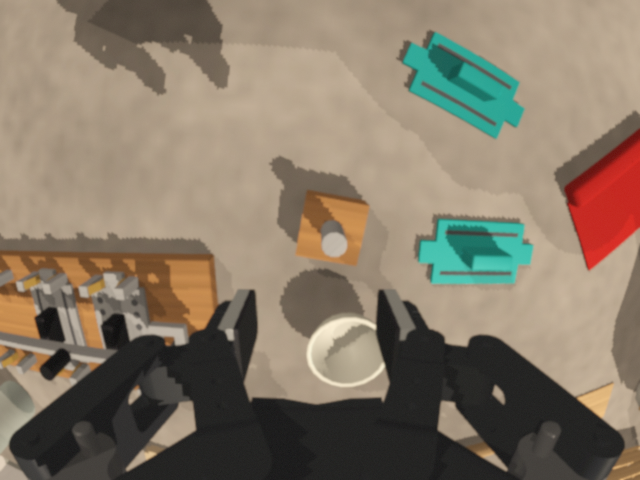

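View pics/s19.png

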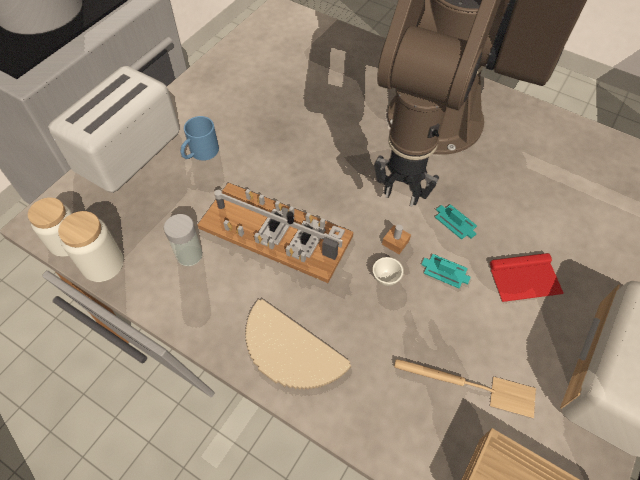

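Run:
```python
from h import *
P=np.load("p19.npy"); im=cv2.imread("pics/w19.png"); g=cv2.cvtColor(im,cv2.COLOR_BGR2HSV)
m=((g[...,1]<60)&(im.max(2)>120)).astype(np.uint8); m[:222]=0;m[270:]=0;m[:,:310]=0;m[:,:][:,360:]=0
n,l,s,c=cv2.connectedComponentsWithStats(m); print(s[1:],c[1:])
crop(im,"pics/w19c.png",280,180,110,100,5)
print(on("wrist",334.5,244,68,P)); print(on("top",155+620/5,180+490/5,68), two(ray("wrist",334.5,244,P),ray("top",279,278)))
```

```text
[[322 231  25  25 516]
 [310 261   5   7  21]
 [319 265   1   1   1]
 [328 265   2   2   3]
 [314 267   1   1   1]
 [332 266   1   1   1]
 [334 266   1   1   1]
 [338 266   1   1   1]
 [359 267   1   1   1]
 [336 269   1   1   1]
 [346 269   1   1   1]
 [348 268   2   2   2]
 [356 269   1   1   1]
 [359 269   1   1   1]] [[333.65891473 243.12403101]
 [311.47619048 264.0952381 ]
 [319.         265.        ]
 [328.66666667 265.33333333]
 [314.         267.        ]
 [332.         266.        ]
 [334.         266.        ]
 [338.         266.        ]
 [359.         267.        ]
 [336.         269.        ]
 [346.         269.        ]
 [348.5        268.5       ]
 [356.         269.        ]
 [359.         269.        ]]
[444.4 106.7]
[447.6 105.4] (array([448.3, 107.2,  53.8]), np.float64(1.5))
```

View pics/w19c.png

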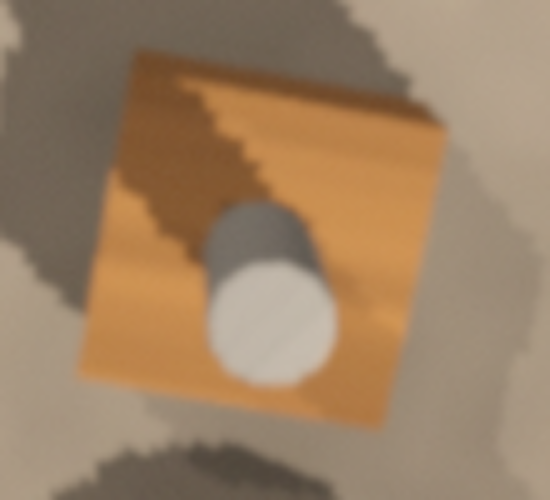

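Run:
```python
from h import *
go(444.6,106.7,90)
```

```text
t 40.225 tcp [445.9  93.2 167.9] x [ 0.992  0.125 -0.   ] y [-0. -0. -1.] z [-0.125  0.992 -0.   ] F [-0.7 -0.5 -0.2] w 50.2
total mm (tool) [ 0.4 77.9 13.6] rows 2 each [ 0.2 38.9  6.8]
```

jog_arm:
  moves:
    - [[0.0004,0,0.0136,0],[0,0.039,0,0],[0,0.039,0,0],[0,0,0,0],[0,0,0,0]]

```text
t: 40.85
eef_pos: [444.8, 107.5, 91.0]
orientation: [-1.568, -0.099, 0.098]
wrist_force: [-0.0, -0.0, -0.3]
gripper_width: 50.0
```

Run:
```python
from h import *
st(); np.save("p20.npy",np.array(pose())); P=np.load("p20.npy")
im=robot.capture("wrist")[:,:,::-1]; cv2.imwrite("pics/w20.png",im)
```

```text
t 40.85 tcp [444.8 107.5  91. ] x [0.992 0.125 0.   ] y [ 0.  0. -1.] z [-0.125  0.992  0.   ] F [-0.  -0.  -0.3] w 50.0
```

View pics/w20.png

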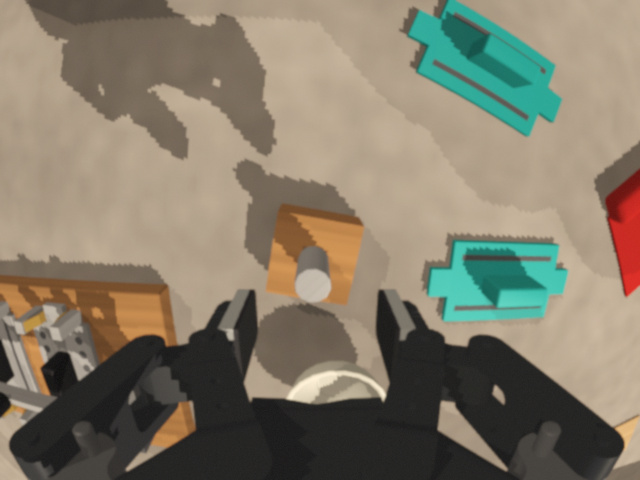

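Run:
```python
from h import *
P=np.load("p20.npy"); im=cv2.imread("pics/w20.png"); crop(im,"pics/w20c.png",260,200,110,110,5)
print(on("wrist",313.3,284.5,68,P))
```

```text
[444.  106.8]
```

View pics/w20c.png

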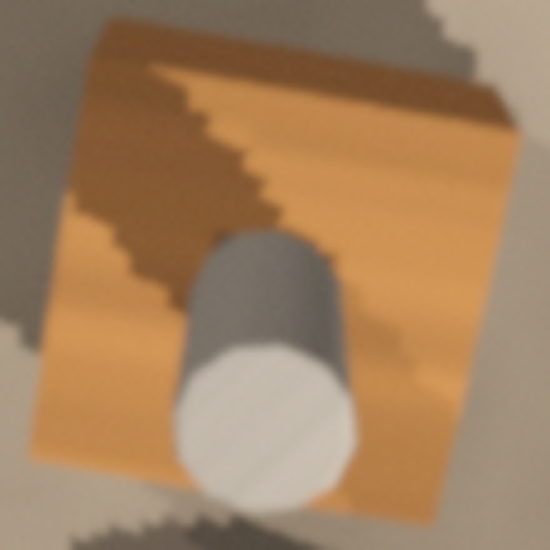

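jog_arm:
  moves:
    - [[-0.0007,0,-0.0006,0],[0,0.02,0,0],[0,0.02,0,0],[0,0.004,0,0],[0,0,0,0],[0,0,0,0]]

```text
t: 41.65
eef_pos: [444.3, 106.8, 46.9]
orientation: [-1.568, -0.1, 0.098]
wrist_force: [0.2, 0.6, 0.4]
gripper_width: 50.1
```

jog_arm:
  moves:
    - [[0,0,0,0],[0,0,0,0],[0,0,0,0],[0,0,0,0],[0,0,0,0]]
  jaw: 0
  force: 60

```text
t: 42.28
eef_pos: [444.1, 106.7, 46.5]
orientation: [-1.568, -0.099, 0.098]
wrist_force: [-0.5, -1.2, 7.9]
gripper_width: 15.6
```

Run:
```python
from h import *
st(); np.save("p21.npy",np.array(pose()))
```

```text
t 42.275 tcp [444.1 106.7  46.5] x [0.992 0.126 0.001] y [ 0.001  0.    -1.   ] z [-0.126  0.992  0.   ] F [-0.5 -1.2  7.9] w 15.6
```

jog_arm:
  moves:
    - [[0,-0.02,0,0],[0,-0.03,0,0],[0,-0.04,0,0],[0,-0.03,0,0],[0,0,0,0],[0,0,0,0]]

```text
t: 43.02
eef_pos: [443.4, 106.7, 165.7]
orientation: [-1.569, -0.099, 0.099]
wrist_force: [-0.6, 0.3, -2.6]
gripper_width: 16.1
```

Run:
```python
from h import *
go(540,-11,166,97.1); np.save("p22.npy",np.array(pose()))
im=robot.capture("wrist")[:,:,::-1]; cv2.imwrite("pics/w22.png",im)
```

```text
t 43.025 tcp [443.4 106.7 165.7] x [ 0.992  0.126 -0.   ] y [-0. -0. -1.] z [-0.126  0.992 -0.   ] F [-0.6  0.3 -2.6] w 16.1
total mm (tool) [  81.1   -0.3 -128.9] rows 4 each [ 20.3  -0.1 -32.2]
turn deg 0.1 rows 1 each 0.12
```

View pics/w22.png

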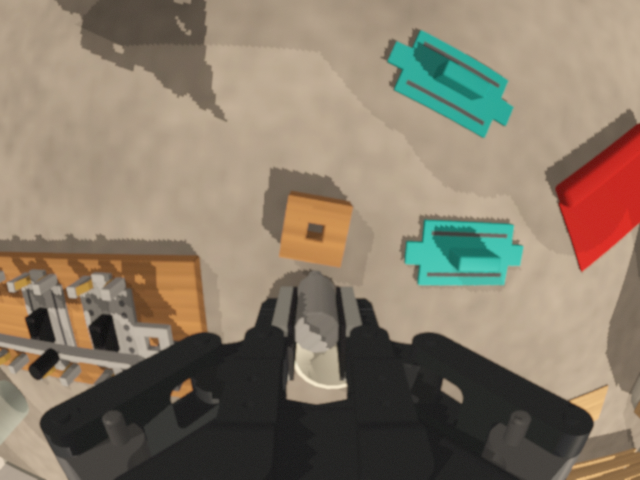

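Run:
```python
from h import *
im=cv2.imread("pics/w22.png"); crop(im,"pics/w22c.png",270,210,100,150,4)
P=np.load("p22.npy"); R=Rn.from_rotvec(P[1]).as_matrix()
T=lambda x,y,z:proj("wrist",P[0]+R@np.array([x,y,z]),P)
for x in(-2,0,2):
  print(x,"headbottom front",T(x-9,18.5,0),"L/R",T(x,18.5,-9),T(x,18.5,9),"head top ctr",T(x,-21.5,0),"tip",T(x,42.5,0))
```

```text
-2 headbottom front [314.5 267.7] L/R [295.2 285.9] [333.9 286. ] head top ctr [314. 327.] tip [314.8 268.8]
0 headbottom front [314.6 271.8] L/R [295.3 289.8] [333.8 289.9] head top ctr [314.  331.7] tip [314.8 272.3]
2 headbottom front [314.6 275.9] L/R [295.4 293.8] [333.7 293.8] head top ctr [314.  336.4] tip [314.8 275.9]
```

View pics/w22c.png

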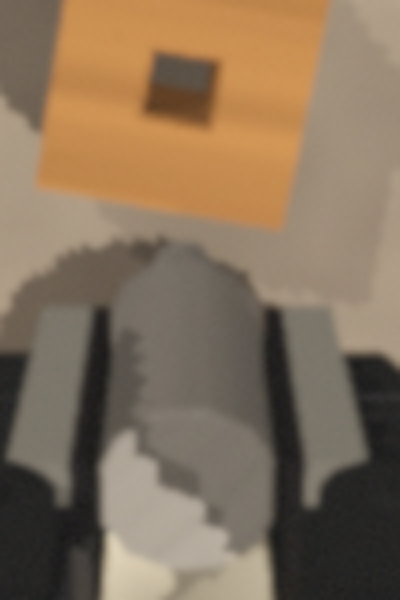

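jog_arm:
  moves:
    - [[0.0203,0,-0.0323,0],[0.0203,0,-0.0323,0],[0.0203,0,-0.0323,0],[0.0203,0,-0.0323,0],[0,0.02,0,0],[0,0,0,0],[0,0,0,0]]

```text
t: 43.95
eef_pos: [540.0, -11.0, 145.8]
orientation: [-1.568, -0.098, 0.1]
wrist_force: [-0.4, -0.1, -0.1]
gripper_width: 16.2
```

Run:
```python
from h import *
st(); np.save("p23.npy",np.array(pose()))
im=robot.capture("wrist")[:,:,::-1]; cv2.imwrite("pics/w23.png",im);crop(im,"pics/w23c.png",260,210,120,150,4)
```

```text
t 43.95 tcp [540.  -11.  145.8] x [ 0.992  0.126 -0.001] y [-0.001  0.    -1.   ] z [-0.126  0.992  0.   ] F [-0.4 -0.1 -0.1] w 16.2
```

View pics/w23.png

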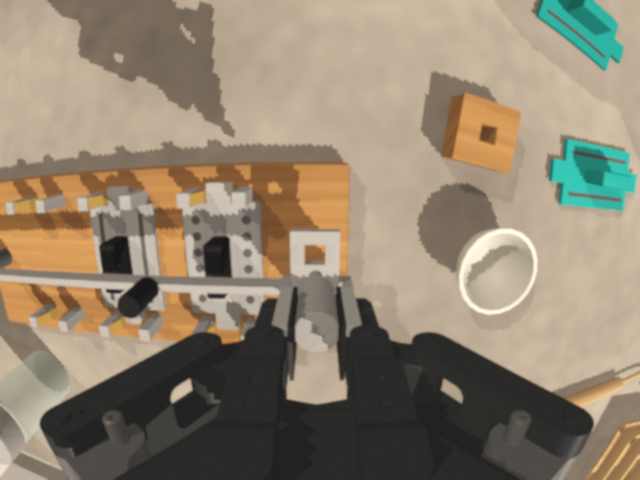

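View pics/w23c.png

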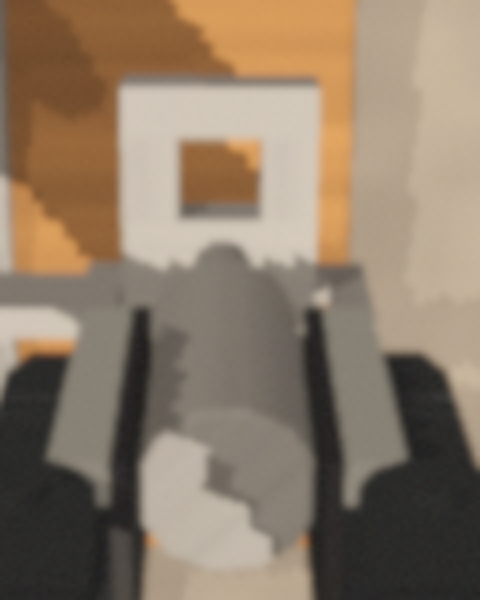

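Run:
```python
from h import *
P=np.load("p23.npy"); R=Rn.from_rotvec(P[1]).as_matrix()
e=on("wrist",260+220/4,210+179/4,72,P); d=e-P[0][:2]; print("eye",e,"tool x,z",R[:2,0]@d,R[:2,2]@d)
t=on("wrist",260+226/4,210+253/4,P[0][2]-42.5,P)-P[0][:2]; print("tip tool",R[:2,0]@t,R[:2,2]@t)
h=on("wrist",260+228/4,210+488/4,P[0][2]+21.5,P)-P[0][:2]; print("head tool",R[:2,0]@h,R[:2,2]@h)
```

```text
eye [539.9 -11. ] tool x,z -0.08543725676215155 -0.0054313657908402055
tip tool 0.4373467836071047 0.9362143416671052
head tool 0.1523339734270135 1.0732089085716943
```

jog_arm:
  moves:
    - [[-0.0004,0.008,-0.0008,0],[0,0.01,0,0],[0,0.008,0,0],[0,0,0,0],[0,0,0,0]]

```text
t: 44.62
eef_pos: [540.3, -12.1, 120.1]
orientation: [-1.569, -0.099, 0.099]
wrist_force: [-0.5, 0.5, -0.0]
gripper_width: 15.6
```

Run:
```python
from h import *
st(); np.save("p24.npy",np.array(pose()))
im=robot.capture("wrist")[:,:,::-1]; cv2.imwrite("pics/w24.png",im);crop(im,"pics/w24c.png",260,210,120,150,4)
```

```text
t 44.625 tcp [540.3 -12.1 120.1] x [ 0.992  0.126 -0.   ] y [-0.  0. -1.] z [-0.126  0.992  0.   ] F [-0.5  0.5 -0. ] w 15.6
```

View pics/w24c.png

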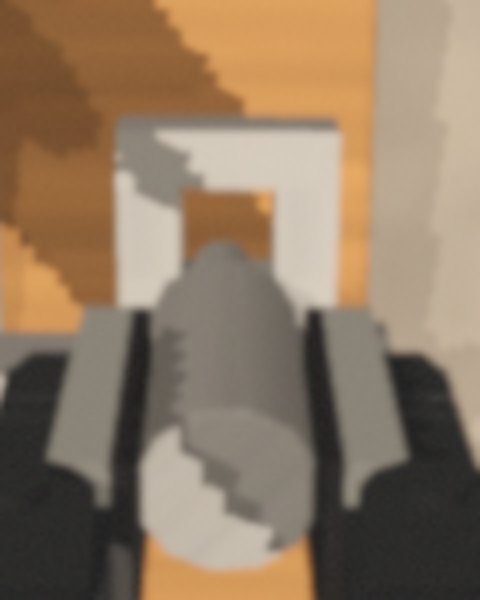

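Run:
```python
from h import *
P=np.load("p24.npy"); R=Rn.from_rotvec(P[1]).as_matrix()
def tl(u,v,z):
    e=on("wrist",260+u/4,210+v/4,z,P)-P[0][:2]; return (R[:2,0]@e).round(2),(R[:2,2]@e).round(2)
print("hole near edge",tl(228.5,190,72),"-> centre x",tl(228.5,190,72)[0]+6.5,"tongue end",tl(228,128,72),"tip",tl(226,252,P[0][2]-42.5))
```

```text
hole near edge (np.float64(-6.38), np.float64(1.23)) -> centre x 0.1200000000000001 tongue end (np.float64(-15.07), np.float64(1.12)) tip (np.float64(0.33), np.float64(0.88))
```

Tip and hole agree within 0.4 mm, so I'll insert.

jog_arm:
  moves:
    - [[-0.0002,0.006,0.0003,0],[0,0.006,0,0],[0,0.006,0,0],[0,0.005,0,0],[0,0,0,0]]

```text
t: 45.3
eef_pos: [539.7, -11.8, 96.6]
orientation: [-1.568, -0.098, 0.1]
wrist_force: [-0.4, -0.0, -0.8]
gripper_width: 15.9
```

jog_arm:
  moves:
    - [[0,0.003,0,0],[0,0.002,0,0],[0,0,0,0],[0,0,0,0]]

```text
t: 45.8
eef_pos: [540.0, -11.8, 92.2]
orientation: [-1.569, -0.099, 0.099]
wrist_force: [-0.6, -0.5, -1.2]
gripper_width: 16.0
```

jog_arm:
  moves:
    - [[0,0.001,0,0],[0,0.0005,0,0],[0,0,0,0],[0,0,0,0]]

```text
t: 46.3
eef_pos: [540.0, -11.8, 90.6]
orientation: [-1.569, -0.099, 0.099]
wrist_force: [-0.5, -0.1, 1.2]
gripper_width: 15.7
```

jog_arm:
  moves:
    - [[0,0,0,0],[0,0,0,0],[0,0,0,0],[0,0,0,0]]
  jaw: 0.04

```text
t: 46.8
eef_pos: [540.0, -11.9, 90.6]
orientation: [-1.569, -0.099, 0.099]
wrist_force: [0.9, -0.2, 0.3]
gripper_width: 40.2
```

jog_arm:
  moves:
    - [[0,-0.02,0,0],[0,-0.03,0,0],[0,-0.05,0,0],[0,0,0,0],[0,0,0,0]]

```text
t: 47.42
eef_pos: [539.8, -11.8, 190.5]
orientation: [-1.569, -0.099, 0.099]
wrist_force: [0.7, 0.3, -0.4]
gripper_width: 40.0
```

Run:
```python
from h import *
st(); np.save("p25.npy",np.array(pose()))
im=robot.capture("wrist")[:,:,::-1]; cv2.imwrite("pics/w25.png",im)
im=robot.capture("scene")[:,:,::-1]; cv2.imwrite("pics/s25.png",im);crop(im,"pics/s25c.png",190,170,180,120,4)
```

```text
t 47.425 tcp [539.8 -11.8 190.5] x [0.992 0.126 0.   ] y [ 0.  0. -1.] z [-0.126  0.992 -0.   ] F [ 0.7  0.3 -0.4] w 40.0
```

View pics/w25.png

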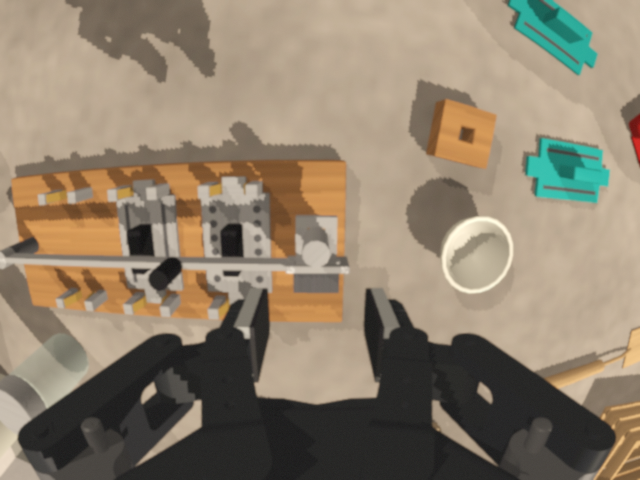

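View pics/s25c.png

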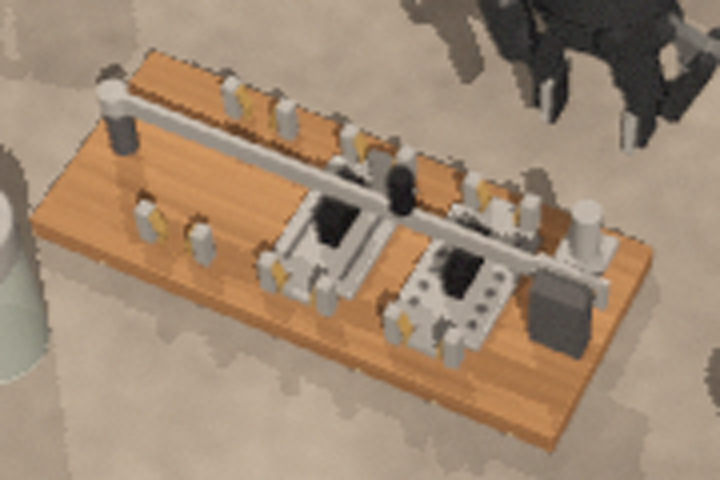

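Run:
```python
from h import *
P=np.load("p25.npy")
print("pin head top",on("wrist",316.5,253.5,112,P), two(ray("wrist",316.5,253.5,P),ray("scene",190+588/4,170+210/4)))
a=on("wrist",100,261.5,76,P);b=on("wrist",270,265,76,P);d=b-a;print("bar yaw",np.arctan2(-d[0],d[1])-.1242)
im=robot.capture("top")[:,:,::-1]; cv2.imwrite("pics/t26.png",im)
```

```text
pin head top [540.3 -10.8] (array([540.1, -10.8, 112.7]), np.float64(0.1))
bar yaw -0.0032843728029010033
```

View pics/t26.png

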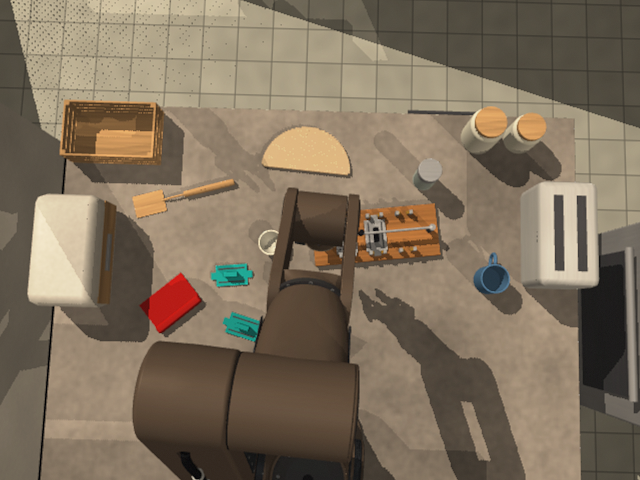

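Run:
```python
from cell import robot
print(robot.close_job())
```

```text
the job is handed in; nothing more can be done
None
```

The job is done and handed in at about 47.5 s of the 210 s allowed; `close_job()` gave no verdict, so success rests on my own checks.

I swung the bar open. The slotted plate (plate3) went into bay2 and the six-dot plate (plate1) into bay3, each pressed home. I then pushed the bar shut against its stop and put the pin in the eye. I saw only two steel plates in the views, so I took plate2 as absent.

What the last checks showed:
- **Plates:** both rib tops measured 53.9 mm against 54 mm expected, holding under about 47 to 49 N. Both sit about 2.5 to 3.5 mm towards the robot, inside the 6 mm limit. I checked level only by rib height and the pictures.
- **Bar:** it measured about 0.00 rad from shut.
- **Pin:** its head top measured (540.1, -10.8, 112.7) mm. That is under 1 mm sideways from the eye as measured, and about 1 mm from where the rack fit puts it. The expected height is 112 mm.
- **Other things:** the gripper was clear above, and the other kitchen things looked unmoved in the last pictures. I did not measure their positions.

No check failed. The widest disagreement was plate3's position in its bay: about centred by the view before pressing, about 3 mm off by the view after.

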